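# Snap a key case shut with snap pliers

## Task

Pick up the red-handled snap pliers from their wooden rest, gently push their open jaws over the half-open key case until its edge meets the stop between the jaws, and squeeze the press stud from both sides with the brass jaw tips, only as hard as it takes to click shut (it dents under too much force, so never use the pliers' full squeeze). Then open the jaws, take the pliers off the case and lay them back flat on their rest, let go, and leave the phone, paperweight, bowl and key ring where they are. Do not touch the case or its dock with the hand.

Things in the scene. Friction and masses are not known exactly. Their poses are not given: they have to be found in the camera images.
- keycase: Blue upright key case in a fixed wooden dock; cannot move. Origin on the table under the press stud; z up, y along the stud axis, x along the leaves; pliers come on along +x. Dock x -15 to +49 mm, 56 mm wide, 30 mm high. Back leaf x -15 to +35, y -5 to 0, z 30 to 92 mm. Front leaf (cover), x -10 to +34, z 34 to 90, stands 6 mm open on the +y side and slides to -y to shut
- stud (a point): Point on the stud axis, in the inner face of the back leaf (keycase y = 0), 70 mm above the table. Two round brass buttons, radius 7 mm, lie on this axis: the cap on the cover, outer face at y +14 mm open, +8 mm shut; and the anvil on the back, which does not yield, outer face anywhere from y -6 to -12 mm (thickness differs from case to case, not measured)
- case_edge (a point): Middle of the back leaf's free edge at stud height, 15 mm before the stud (keycase x = -15 mm), which the pliers' rubber stop should meet
- cover_travel (a joint): Cover travel, m: 0 half-open, 0.006 shut. Resistance starts near 4 N, peaks at 8.5 to 14 N (differs from case to case, not measured) at about 2.2 mm, then falls; past 5.2 mm it snaps home by itself and stays, so the squeeze suddenly goes slack. The stud dents if either side is pressed with more than 22 N
- pliers: Snap pliers lying flat, 20 mm thick, 142 mm long, 0.17 kg, steel with heavy red handles; origin at the underside below the pivot; x along the middle line towards the jaws, z up. The halves swing symmetrically about the upright pivot against an opening spring. Rubber stop between the jaws: 12 mm wide, front face at x +32 mm. Centre of mass about 47 mm behind the pivot
- bite (a point): Point midway between the brass ball jaw tips (radius 5 mm), pliers x +46 mm, 10 mm over the underside; should lie at the stud when squeezing. Tips open: 38 mm clear gap, at x +45; shut: x +48. Jaws reach to x +52 mm and are 68 mm wide outside when open
- grip (a point): Point midway between the red handles at pliers x -55 mm, half thickness: take them here from above, a finger outside each handle, closing along pliers y. Handles run from x -30 to -90 mm; outer width here 63 mm open, about 57 mm is a light secure hold with the jaws still open, 33 to 45 mm with the stud shut; open, they splay rearwards 0.06 rad a side
- rest: Fixed T-shaped wooden rest, 25 mm high; origin at the table under where the pliers' pivot lies, x towards the jaws; stem 40 mm wide from x -85 to +45 mm, cross-piece 68 mm wide from x -101 to -77 mm, which carries the handle ends
- rest_top (a point): Point on the rest's top face above its origin, 25 mm high, where the pliers' origin belongs, pliers x along the rest's x
- phone: Black phone 145 x 70 x 9 mm lying flat, bystander, origin under its centre
- paperweight: Lime glass paperweight, 62 mm wide, 40 mm high, bystander, origin under its centre
- bowl: Tan clay bowl, 110 mm wide, 45 mm high, bystander, origin under its centre
- keyring: Pewter key ring with a key, lying flat, about 83 mm long, bystander, origin under the ring's centre
- left_half: Half of the pliers with the jaw tip on the pliers' +y side, which presses the cap; its origin is the pliers' origin
- right_half: Half of the pliers with the jaw tip on the pliers' -y side, which presses the anvil; its origin is the pliers' origin
- jaw_swing (a joint): Angle each half has swung closed, rad: 0 open, 0.17 to 0.26 with the stud shut. Squeezed at the grip point, the opening spring takes about 7 N on each handle at the start, 11 N closed; each newton beyond gives roughly 1 N at the tips, so the click comes at a grip of about 19 to 28 N
Mind the look-alikes: they are no part of the job. Several things have the shape of the pliers; the one meant has the colours described above.

How it is judged:
By the outcome, as a careful person would: the job done as asked, in the order asked, and still so for the second after the job is handed in, with the robot touching nothing.
It also fails if it takes over 64 s, if anything falls off the work surface, if the arm or the gripper's body presses on something with over 40 N, if the wrist force passes 120 N, or if a joint passes its speed limit or range.

## Robot

A 6-joint arm with a two-finger parallel gripper is mounted at the origin on the work surface. World frame = base frame: x ahead of the robot, y to its left, z up, the work surface at z = 0. Lengths are in m, angles in rad, forces in N, time in s.
With the tool pointing down it reaches from about 0.35 to 0.875 m from the base axis. Payload 4.2 kg.
Tool frame: the origin (TCP) lies at the very end of the fingers, on their centre line; the grasp point (between the pads) lies 19 mm behind it; z points along the fingers, y is the line along which they close (so a half turn about z gives the same grasp; the last joint's range is limited). The gripper opens to 87 mm and grips with 3 to 60 N. Pads are 19 mm wide; open, the fingers measure 117 mm over their backs; the gripper's body (75 mm by 190 mm) begins 51 mm behind the grasp point.
Start: joints at [-0.873, 0.385, 0.008, 0, -1.194, -0.259], TCP at [0.266, -0.566, 0.223] pointing down, gripper open.
Joint ranges: [-3.14, 3.14], [-1.21, 2.06], [-1.07, 1.41], [-3.16, 2.05], [-2.99, -0.16], [-3.1, 3.1]. Speed limits (rad/s): [2.79, 2.79, 3.14, 3.14, 3.14, 3.14].

## Interface

Orientations are given as a unit quaternion [x, y, z, w].
In Python, from rig import ctrl, optics, ticket, nets gives the robot as it stands. The module is installed in compiled form; this text tells all that it offers.
- The arm moves only by the tool send_rows, never from a script. Its argument "increments" is a list that holds one entry, the list of rows, each a list of 7 numbers: the shift along the tool's x, y, z in mm, then the turn, a rotation vector about the tool's x, y, z in rad, then the opening in per cent of the stroke, from 0 (shut) to 100 (fully open). In form: [[[dx, dy, dz, rx, ry, rz, grip], ...]]. A call has 1 to 5 rows; each row shifts and turns the commanded pose from where the row before left it, along the tool's axes as they then stand; what a row does not reach is not made up. A row lasts 1/12 s, in which the tool goes at most 41.7 mm and 7.16 degrees, less where a joint would pass 70% of its speed; a pose out of reach is approached as far as the arm can. A call is refused whole if a number of a shift passes 41.7 or a number of a turn 0.125, either way. A call with a gripper value outside its range is refused whole. The fingers move at their own pace and stop on an object; "squeeze" is the grip in N (left out, the last holds). Time passes only in rows, so rows that do not move let the fingers close. It gives the time, the measured TCP pose, the force, the opening and the grip force at its end, in the units of the state.
- ctrl.read_state(): the state, without advancing time (a new reading comes with each control period).
- optics.capture(name): name is "side" or "top" or "wrist"; returns the picture (420x560x3 uint8, red, green, blue); there is no depth.
- optics.calibration(name): a dict with "mtx" (3x3 intrinsics, pixels), "dist_coeffs" ([k1, k2, p1, p2, k3] as OpenCV has them; the pictures are not rectified), "view" (4x4, takes a point from world to camera coordinates). Camera axes: x right, y up, looking along -z (the intrinsics and any distortion apply to the point x, -y, -z); pixel columns grow to the right and rows downward; lengths in m; the calibration is good to about 2 mm. A picture is of the moment at which its call begins: read the wrist's pose just before it. calibration takes no time and is no camera call; for the wrist camera it gives the pose at the moment of the call.
- ticket.hand_in(): hands the job in; it is judged then, once.
Trained networks look in the newest picture that a camera, given by its name, has taken for a name from the list of things; names that differ only in an ending like _2 or _b are one class to them, and where a whole thing is asked for, a point or a joint stands for the part that bears it (a point fixed in the world has none). Each returns a list of dicts, best first, with "p" (0 to 1); they miss things now and then, are a little off and sometimes report something else, mostly with a low value. They report only what shows in the picture. A call takes as long as a camera call. They do not tell look-alikes from the thing itself.
- nets.outline_of(camera, name): "pixels" (420x560 bool, what is visible of it) and "position" ([row, column] as shares, 0 to 1, of the picture: columns of its width, rows of its height, amid what is visible of it).
- nets.tip_of(camera, name): "position" ([row, column] as shares, 0 to 1, of the picture: columns of its width, rows of its height: a listed point, or the origin of a listed thing).
The state is a dict: "time": time; "joint_positions": joint angles; "joint_vel": joint speeds; "effort": joint torques, N m; "ee_pos": TCP position; "ee_rot": TCP orientation; "wrist_force": force on the tool from outside, world axes, zero at the start; "torque": the same for the moment, N m; "grip_width": opening from 0.0 (shut) to 1.0 (fully open); "gripper_force": force on a finger pad.
Only numpy, scipy, OpenCV 4.12 (cv2) and the standard library are available. Lean on these libraries where they do the work, as an engineer would, in place of code of your own. Each camera call takes 0.05 s, during which the arm holds its last target. There are 200 camera calls.

## Working session

There is one attempt and no reset: what is moved stays moved. The work goes in short steps, Python scripts to look and compute and a tool call to move; the robot and the scene stay as the last step left them, time stands still between calls to the robot, and variables do not carry over. Pictures are saved under pics/ and viewed, at most 10 in all, crops included, and the job is handed in when it is done.

Besides the shell and the picture viewer there is one more tool, called after "Call:" as name(argument=value, ...) on one line, values as JSON. send_rows: Moves the arm, as the interface text tells. Its arguments: {"type":"object","properties":{"increments":{"type":"array","items":{"type":"array","items":{"type":"array","items":{"type":"number"}}}},"squeeze":{"type":"number"}},"required":["increments"]}

```bash
mkdir -p pics
cat > h.py <<'E'
import numpy as np, cv2
from rig import ctrl, optics, ticket, nets
from scipy.spatial.transform import Rotation as R
def snap(cam,name=None):
    c=optics.calibration(cam); im=optics.capture(cam)
    if name: cv2.imwrite('pics/'+name+'.png',im[:,:,::-1])
    return im,c
def ray(c,rc):
    """pixel share (row,col) -> origin, direction in world"""
    p=np.array([[[rc[1]*560,rc[0]*420]]],float)
    u=cv2.undistortPoints(p,np.array(c['mtx'],float),np.array(c['dist_coeffs'],float))[0,0]
    V=np.array(c['view']); d=V[:3,:3].T@np.array([u[0],-u[1],-1.]); o=-V[:3,:3].T@V[:3,3]
    return o,d/np.linalg.norm(d)
def onz(c,rc,z):
    o,d=ray(c,rc); return o+d*(z-o[2])/d[2]
def tri(rays):
    A=sum(np.eye(3)-np.outer(d,d) for o,d in rays); b=sum((np.eye(3)-np.outer(d,d))@o for o,d in rays)
    x=np.linalg.solve(A,b); return x,[np.linalg.norm(np.cross(x-o,d)) for o,d in rays]
def proj(c,X):
    V=np.array(c['view']); p=(V[:3,:3]@np.array(X).T).T.reshape(-1,3)+V[:3,3]
    p=p*[1,-1,-1]
    return cv2.projectPoints(p,np.zeros(3),np.zeros(3),np.array(c['mtx'],float),np.array(c['dist_coeffs'],float))[0][:,0]
E
python3 - <<'E'
from h import *
np.set_printoptions(precision=4,suppress=True)
ims=[]
for cam in ('top','side'):
    im,c=snap(cam,cam+'0'); ims.append(im)
    for n in ('pliers','keycase','rest','bite','grip','stud','case_edge','rest_top','phone','paperweight','bowl','keyring'):
        print(cam,n,[(round(r['p'],2),(np.array(r['position'])*[420,560]).round().tolist(), onz(c,r['position'],0.035)[:2].round(3).tolist()) for r in nets.tip_of(cam,n)[:4]])
s=ctrl.read_state(); print(s['time'],s['ee_pos'],s['ee_rot'],s['grip_width'])
cv2.imwrite('pics/both.png',cv2.resize(np.hstack(ims),None,fx=.71,fy=.71)[:,:,::-1])
E
```

```text
top pliers [(0.83, [191.0, 241.0], [0.633, 0.177]), (0.83, [144.0, 205.0], [0.742, 0.261]), (0.73, [237.0, 157.0], [0.526, 0.373])]
top keycase [(0.8, [209.0, 374.0], [0.589, -0.131]), (0.29, [216.0, 241.0], [0.575, 0.177]), (0.29, [194.0, 244.0], [0.626, 0.171])]
top rest [(0.18, [133.0, 318.0], [0.769, -0.003])]
top bite [(0.93, [254.0, 160.0], [0.487, 0.367]), (0.92, [173.0, 244.0], [0.675, 0.17]), (0.81, [139.0, 227.0], [0.754, 0.211])]
top grip [(0.88, [213.0, 157.0], [0.582, 0.373]), (0.6, [217.0, 243.0], [0.573, 0.172]), (0.56, [140.0, 184.0], [0.754, 0.311])]
top stud [(0.54, [136.0, 402.0], [0.76, -0.201])]
top case_edge [(0.55, [213.0, 380.0], [0.58, -0.147])]
top rest_top [(0.71, [194.0, 246.0], [0.625, 0.165]), (0.59, [270.0, 322.0], [0.448, -0.01])]
top phone [(0.88, [271.0, 326.0], [0.446, -0.019])]
top paperweight [(0.85, [193.0, 312.0], [0.627, 0.013]), (0.36, [204.0, 379.0], [0.599, -0.145])]
top bowl [(0.77, [134.0, 316.0], [0.765, 0.001]), (0.55, [171.0, 242.0], [0.678, 0.175])]
top keyring [(0.57, [132.0, 403.0], [0.771, -0.204])]
side pliers [(0.94, [199.0, 274.0
[... 427 characters left out ...]
.8, [162.0, 246.0], [0.582, 0.356]), (0.65, [196.0, 258.0], [0.582, 0.187]), (0.61, [167.0, 317.0], [0.749, 0.288]), (0.34, [329.0, 424.0], [0.748, -0.23])]
side stud [(0.84, [288.0, 304.0], [0.604, -0.109])]
side case_edge [(0.92, [289.0, 295.0], [0.589, -0.107])]
side rest_top [(0.62, [285.0, 303.0], [0.604, -0.102]), (0.6, [199.0, 278.0], [0.623, 0.162])]
side phone [(0.76, [281.0, 200.0], [0.443, -0.052])]
side paperweight [(0.87, [254.0, 300.0], [0.62, -0.026])]
side bowl [(0.59, [248.0, 372.0], [0.751, -0.04]), (0.31, [289.0, 291.0], [0.584, -0.107])]
side keyring [(0.95, [330.0, 426.0], [0.75, -0.232])]
1.3 [ 0.2655 -0.5658  0.2226] [-0.2176  0.976  -0.      0.    ] 0.9985153021315641
```

View pics/top0.png

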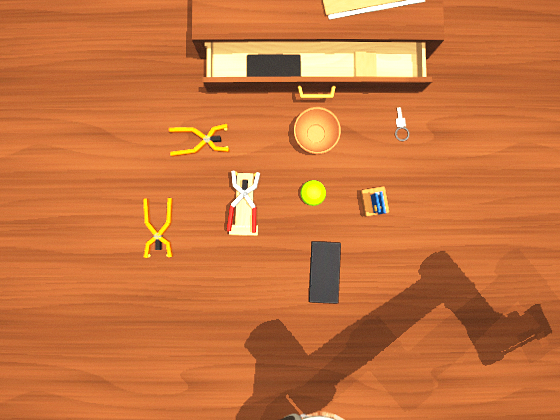

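View pics/side0.png

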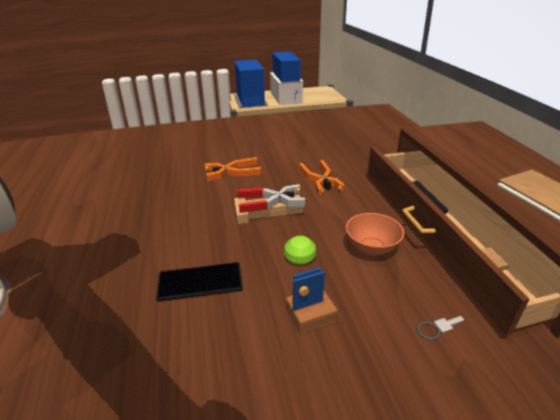

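The red-and-white pliers at top px (col 243, row 193), side px (270, 199), lie on the wooden rest. The look-alikes are yellow/orange: top px (205, 140) and (157, 237). The red-handled pair is the one meant. The case is at top px (375, 201), side px (310, 295).

```bash
cat >> h.py <<'E'
def go(pos,yaw=None,down=True):
    """print total tool-frame shift (mm) and turn (rad) from the present pose to pos with tool y at world yaw"""
    s=ctrl.read_state(); T=R.from_quat(s['ee_rot']); p=np.array(s['ee_pos'])
    d=T.inv().apply(np.array(pos)-p)*1000
    out=[]
    if yaw is not None:
        y=np.array([np.cos(yaw),np.sin(yaw),0]); z=np.array([0,0,-1.]); x=np.cross(y,z)
        out=(T.inv()*R.from_matrix(np.array([x,y,z]).T)).as_rotvec()
    print('t',s['time'],'at',p.round(4),'shift',d.round(1),'turn',np.round(out,4))
E
python3 - <<'E'
from h import *
np.set_printoptions(precision=4,suppress=True)
c=optics.calibration('wrist'); s=ctrl.read_state(); V=np.array(c['view'])
o=-V[:3,:3].T@V[:3,3]; T=R.from_quat(s['ee_rot'])
print('cam in tool',T.inv().apply(o-s['ee_pos']),'look in tool',T.inv().apply(-V[2,:3]),'right',T.inv().apply(V[0,:3]),c['mtx'])
r=[]
for cam in('top','side'):
    cc=optics.calibration(cam); print(cam,-np.array(cc['view'])[:3,:3].T@np.array(cc['view'])[:3,3])
go([0.58,-0.14,0.32],np.pi/2)
E
```

```text
cam in tool [ 0.0679  0.0005 -0.1617] look in tool [-0.2486 -0.0002  0.9686] right [0.     1.     0.0002] [[344.1652   0.     277.6017]
 [  0.     344.1652 203.4693]
 [  0.       0.       1.    ]]
top [0.5312 0.1003 1.1302]
side [ 0.4735 -0.5367  0.4801]
t 1.3 at [ 0.2655 -0.5658  0.2226] shift [-465.5  251.8  -97.5] turn [-0.      0.      0.4388]
```

Run:
```python
import cv2,numpy as np
a=cv2.imread('pics/top0.png')[160:245,220:400]; cv2.imwrite('pics/crop.png',cv2.resize(a,None,fx=4.4,fy=4.4,interpolation=cv2.INTER_CUBIC))
```

```text
(no output)
```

View pics/crop.png

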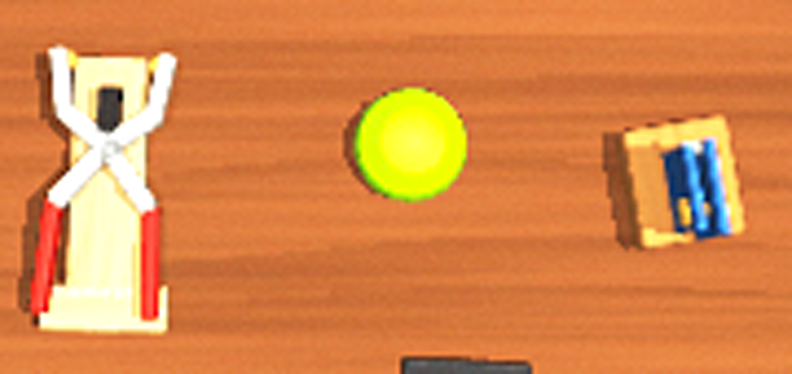

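The crop confirms it: red handles, brass tips, lying on the T-rest with the jaws towards world +x (crop up). The case's free edge faces world -x, and its cover is on the +y (left) side.

Call:
send_rows(increments=[[[-34,19.5,-4,0,0,0,100],[-34,19.5,-4,0,0,0,100],[-34,19.5,-4,0,0,0,100],[-34,19.5,-4,0,0,0,100],[-34,19.5,-4,0,0,0,100]]])

```text
time: 1.72
ee_pos: [0.3787, -0.4038, 0.2429]
ee_rot: [-0.217, 0.976, -0.0, 0.0]
wrist_force: [1.2, -0.2, 0.7]
grip_width: 1.001
gripper_force: 0.0
```

Call:
send_rows(increments=[[[-34,19.5,-4,0,0,0,100],[-34,19.5,-4,0,0,0,100],[-34,19.5,-4,0,0,0,100],[-34,19.5,-4,0,0,0,100],[-34,19.5,-4,0,0,0,100]]])

```text
time: 2.13
ee_pos: [0.4913, -0.243, 0.2631]
ee_rot: [-0.218, 0.976, -0.0, 0.0]
wrist_force: [0.9, -0.1, -0.7]
grip_width: 0.998
gripper_force: 0.0
```

Call:
send_rows(increments=[[[-34,19.5,-4,0,0,0,100],[-34,19.5,-4,0,0,0.11,100],[0,0,0,0,0,0.11,100],[0,0,0,0,0,0.11,100],[0,0,0,0,0,0.11,100]]])

```text
time: 2.55
ee_pos: [0.536, -0.1795, 0.2705]
ee_rot: [0.002, 1.0, 0.0, -0.0]
wrist_force: [-0.9, -1.1, -0.6]
grip_width: 1.001
gripper_force: 0.0
```

```bash
cat > look.py <<'E'
import sys
from h import *
np.set_printoptions(precision=4,suppress=True)
import pickle,os
tag=sys.argv[1]; names=sys.argv[2:]
im,c=snap('wrist',tag)
D=pickle.load(open('d.pkl','rb')) if os.path.exists('d.pkl') else {}
for n in names:
    D[tag,n]=[(r['p'],r['position'],ray(c,r['position'])) for r in nets.tip_of('wrist',n)[:4]]
    print(n,[(round(r[0],2),(np.array(r[1])*[420,560]).round().tolist()) for r in D[tag,n]])
D[tag,'c']=c
pickle.dump(D,open('d.pkl','wb'))
go([0.54,-0.10,0.27],np.pi/2)
E
python3 look.py w1 keycase stud case_edge bite
```

```text
keycase [(0.58, [212.0, 309.0])]
stud [(0.77, [229.0, 313.0])]
case_edge [(0.65, [214.0, 304.0])]
bite []
t 2.8 at [ 0.5354 -0.1807  0.2706] shift [-4.7 80.7  0.6] turn [-0.      0.0001  0.0009]
```

View pics/w1.png

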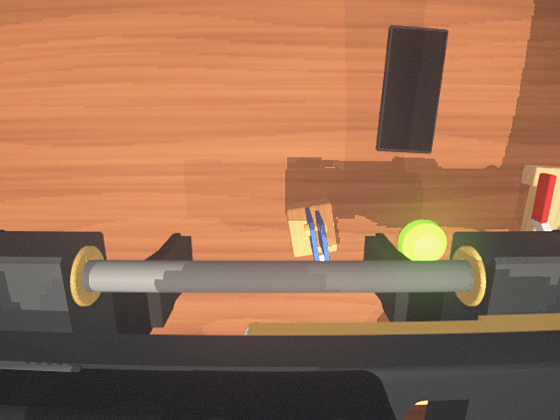

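The case shows at px (col 312, row 230), partly near the gripper bar; picture up is world -x. I move forward for clearer views.

Call:
send_rows(increments=[[[-37,0,10,0,0,0,100],[-38,0,10,0,0,0,100],[0,0,0,0,0,0,100]]])

```text
time: 3.05
ee_pos: [0.6142, -0.1805, 0.2445]
ee_rot: [-0.0, 1.0, 0.0, -0.003]
wrist_force: [-0.0, 0.1, -1.5]
grip_width: 1.0
gripper_force: 0.0
```

```bash
python3 look.py w2 keycase stud case_edge
```

```text
keycase [(0.74, [155.0, 311.0])]
stud [(0.92, [161.0, 317.0])]
case_edge [(0.95, [147.0, 312.0])]
t 3.25 at [ 0.6101 -0.181   0.2508] shift [ 70.1  81.  -19.2] turn [-0.0003 -0.0001 -0.0007]
```

Call:
send_rows(increments=[[[0,40,0,0,0,0,100],[0,40,0,0,0,0,100],[0,0,0,0,0,0,100]]])

```text
time: 3.5
ee_pos: [0.6099, -0.0963, 0.2526]
ee_rot: [-0.002, 1.0, 0.001, 0.002]
wrist_force: [-1.0, -0.6, -0.4]
grip_width: 1.001
gripper_force: 0.0
```

```bash
python3 look.py w3 keycase stud case_edge
python3 - <<'E'
from h import *
import pickle
D=pickle.load(open('d.pkl','rb'))
for n in('stud','case_edge','keycase'):
    rs=[D[t,n][0][2] for t in('w2','w3') if D[t,n]]
    if len(rs)==2: print(n,tri(rs))
a=[cv2.imread(f'pics/{t}.png') for t in('w2','w3')]
o=[]
for t,im in zip(('w2','w3'),a):
    p=proj(D[t,'c'],[0.58,-.15,.06])[0].astype(int); print(p)
    x=max(p[0]-70,0);y=max(p[1]-75,0)
    print(t,x,y); o.append(cv2.resize(im[y:y+150,x:x+140],(392,420),interpolation=cv2.INTER_CUBIC))
cv2.imwrite('pics/case.png',np.hstack(o))
E
```

```text
keycase [(0.57, [158.0, 240.0])]
stud [(0.61, [162.0, 235.0])]
case_edge [(0.62, [147.0, 226.0]), (0.18, [192.0, 505.0])]
t 3.7 at [ 0.6101 -0.1011  0.252 ] shift [ 70.1   1.1 -18.1] turn [-0.0001  0.0021 -0.0011]
stud (array([ 0.58959412, -0.14012228,  0.05862442]), [np.float64(0.0003490701672519391), np.float64(0.0003490701672521599)])
case_edge (array([ 0.57379622, -0.14736245,  0.07102652]), [np.float64(0.0011494736210014651), np.float64(0.0011494736210012737)])
keycase (array([ 0.59115753, -0.1409492 ,  0.00458018]), [np.float64(0.0010452309319515553), np.float64(0.00104523093195165)])
[307 151]
w2 237 76
[224 152]
w3 154 77
```

View pics/case.png

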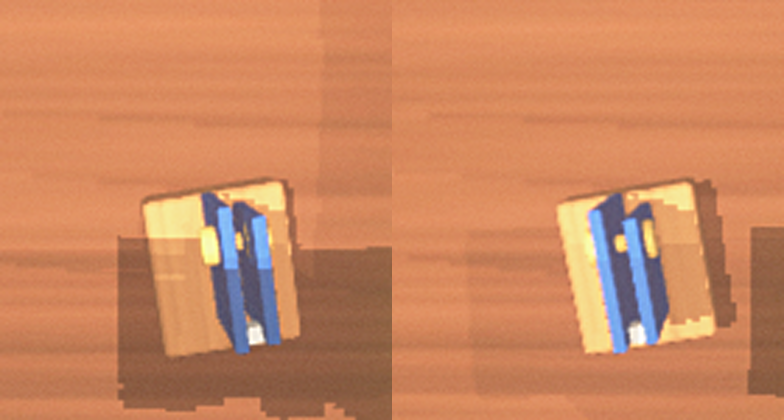

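The views show the back leaf (picture left, -y) and the cover on the right. The brass cap is at w3 crop px (650, 240) and the free edge is at the top (world -x). I fit the known outline to the corners.

Run:
```python
from h import *
import pickle
from scipy.optimize import least_squares
np.set_printoptions(precision=4,suppress=True)
D=pickle.load(open('d.pkl','rb'))
M=np.array([(-15,-28,30),(-15,28,30),(49,28,30),(49,-28,30),(-15,-5,92),(-15,0,92),(35,-5,92),(35,0,92)])/1000.
P={'w2':(237,76,[(145,206),(284,186),(299,336),(168,357),(217,208),(233,207),(237,353),(248,352)]),
'w3':(154,77,[(167,208),(301,186),(323,333),(193,353),(197,212),(213,209),(219,352),(235,351)])}
def f(q,free=False,sep=False):
    c,s=np.cos(q[2]),np.sin(q[2]); X=M@np.array([[c,-s,0],[s,c,0],[0,0,1]]).T+[q[0],q[1],q[3] if len(q)>3 else 0]
    return np.concatenate([(proj(D[t,'c'],X)-(np.array(P[t][2])/2.8+[P[t][0],P[t][1]])).ravel() for t in P])
for q0 in ([.59,-.14,0.1],[.59,-.14,0.1,0]):
    r=least_squares(f,q0,loss='soft_l1'); print(r.x); print(f(r.x).reshape(-1,2).round(1).tolist())
r=least_squares(f,[.59,-.14,.1]); np.save('case.npy',r.x); q=r.x
# overlay check with top view
ct=optics.calibration('top'); cs=optics.calibration('side')
S=[q[0],q[1],.07]; print('stud',S,'top/side px',proj(ct,S),proj(cs,S))
go([0.64,0.13,0.25],np.pi/2)
```

```text
[ 0.5901 -0.1391  0.1452]
[[-0.8, -1.7], [0.8, -2.0], [1.2, 1.5], [-1.3, 0.9], [0.5, -0.2], [0.2, -0.6], [-0.4, 0.9], [1.0, 0.5], [-1.8, -2.1], [0.2, -1.6], [0.8, 1.7], [-0.7, 1.2], [-0.6, -0.5], [-1.0, -0.2], [0.8, 0.8], [0.2, 0.5]]
[ 0.5911 -0.139   0.1436 -0.0061]
[[-0.9, -1.3], [-0.2, -1.4], [0.2, 1.2], [-1.6, 0.4], [-0.1, 0.3], [-0.5, -0.1], [-1.1, 0.3], [0.1, -0.0], [-0.6, -1.8], [0.5, -1.0], [0.9, 1.4], [0.1, 0.7], [0.5, -0.2], [-0.0, 0.2], [1.6, 0.2], [0.9, -0.1]]
stud [np.float64(0.590146473384189), np.float64(-0.13904476353675507), 0.07] top/side px [[380.1702 207.4976]] [[301.184  286.9878]]
t 3.7 at [ 0.6101 -0.1011  0.252 ] shift [-29.7 231.2   2.1] turn [-0.0001  0.0021 -0.0011]
```

Call:
send_rows(increments=[[[-4,41,0,0,0,0,100],[-4,41,0,0,0,0,100],[-4,41,0,0,0,0,100],[-4,41,0,0,0,0,100],[0,41,0,0,0,0,100]]])

```text
time: 4.12
ee_pos: [0.6273, 0.1045, 0.2511]
ee_rot: [0.002, 1.0, 0.0, 0.001]
wrist_force: [1.5, -0.7, 0.7]
grip_width: 0.999
gripper_force: 0.0
```

Call:
send_rows(increments=[[[0,0,0,0,0,0,100]]])

```text
time: 4.2
ee_pos: [0.6271, 0.1091, 0.2505]
ee_rot: [-0.002, 1.0, 0.001, 0.001]
wrist_force: [0.4, -0.5, -0.3]
grip_width: 1.002
gripper_force: 0.0
```

```bash
python3 look.py w4 pliers bite grip rest_top rest
```

```text
pliers [(0.75, [175.0, 328.0]), (0.67, [173.0, 195.0]), (0.59, [88.0, 504.0])]
bite [(0.82, [50.0, 512.0]), (0.75, [218.0, 324.0]), (0.74, [145.0, 72.0]), (0.25, [133.0, 24.0])]
grip [(0.81, [271.0, 433.0]), (0.58, [140.0, 504.0])]
rest_top [(0.79, [179.0, 333.0]), (0.56, [171.0, 197.0]), (0.51, [133.0, 23.0])]
rest [(0.56, [177.0, 326.0]), (0.39, [174.0, 332.0])]
t 4.5 at [0.6269 0.1025 0.2509] shift [  86.1 -202.8  -19.2] turn [-0.      0.0003 -0.0035]
```

Call:
send_rows(increments=[[[0,40,0,0,0,0,100],[0,40,0,0,0,0,100],[0,0,0,0,0,0,100]]])

```text
time: 4.75
ee_pos: [0.6273, 0.1878, 0.2502]
ee_rot: [-0.0, 1.0, 0.001, 0.0]
wrist_force: [1.1, -1.5, -0.7]
grip_width: 1.002
gripper_force: 0.0
```

```bash
python3 look.py w5 pliers bite grip rest_top rest
python3 - <<'E'
from h import *
import pickle
D=pickle.load(open('d.pkl','rb'))
for n in('pliers','bite','grip','rest_top','rest'):
    rs=[D[t,n][0][2] for t in('w4','w5') if D[t,n]]
    if len(rs)==2: print(n,tri(rs))
o=[]
for t in('w4','w5'):
    im=cv2.imread(f'pics/{t}.png')
    p=proj(D[t,'c'],[0.60,.17,.03])[0].astype(int)
    x=max(p[0]-65,0);y=max(p[1]-105,0); print(t,x,y,p)
    o.append(cv2.resize(im[y:y+200,x:x+130],(390,600),interpolation=cv2.INTER_CUBIC))
cv2.imwrite('pics/pl.png',np.hstack(o))
E
```

```text
pliers [(0.82, [85.0, 438.0]), (0.74, [178.0, 261.0]), (0.58, [275.0, 334.0])]
bite [(0.8, [218.0, 257.0]), (0.67, [43.0, 446.0])]
grip [(0.24, [171.0, 130.0]), (0.16, [7.0, 91.0])]
rest_top [(0.84, [181.0, 263.0])]
rest [(0.91, [180.0, 261.0]), (0.53, [11.0, 92.0])]
t 5.05 at [0.6271 0.1827 0.2508] shift [  86.2 -283.   -19.2] turn [-0.0001  0.0001 -0.0032]
pliers (array([0.55356702, 0.10433497, 0.55626272]), [np.float64(0.02502264675942478), np.float64(0.025022646759424668)])
bite (array([0.56201186, 0.1717974 , 0.3395172 ]), [np.float64(0.02183039082774179), np.float64(0.02183039082774172)])
grip (array([0.58281075, 0.14957987, 0.33575345]), [np.float64(0.012175855999611683), np.float64(0.012175855999611743)])
rest_top (array([0.62911383, 0.17183965, 0.03405961]), [np.float64(0.0013853125192947494), np.float64(0.0013853125192947575)])
rest (array([0.63306365, 0.16841161, 0.00433142]), [np.float64(0.0017211748814989199), np.float64(0.0017211748814991482)])
w4 267 48 [332 153]
w5 196 48 [261 153]
```

View pics/pl.png

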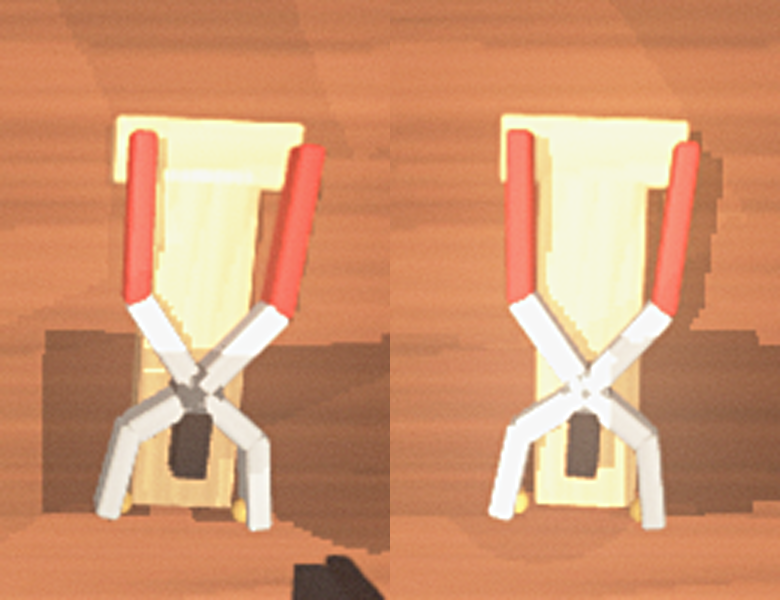

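The red-handled pliers lie flat on the rest: w5 crop pivot (585, 392), jaws downwards (+x), brass balls at (521, 505) and (635, 510). I fit the pliers and the rest.

Run:
```python
from h import *
import pickle
from scipy.optimize import least_squares
np.set_printoptions(precision=4,suppress=True)
D=pickle.load(open('d.pkl','rb'))
off={'w4':(267,48),'w5':(196,48)}
MP=np.array([(0,0,45),(45,-24,35),(45,24,35),(52,-34,45),(52,34,45),(-90,-33.6,35),(-90,33.6,35),(-30,-30,35),(-30,30,35)])/1000.
PP={'w4':[(198,383),(127,503),(239,510),(94,514),(271,528),(130,140),(325,152),(124,298),(292,315)],
'w5':[(196,392),(131,503),(245,511),(98,516),(275,528),(117,138),(310,148),(116,300),(282,312)]}
MR=np.array([(-101,-34,25),(-101,34,25),(45,-20,25),(45,20,25)])/1000.
PR={'w4':[(118,115),(304,124),(135,500),(233,507)],'w5':[(112,115),(300,121),(147,500),(237,505)]}
for nm,M,P in(('pl',MP,PP),('rest',MR,PR)):
    def f(q):
        c,s=np.cos(q[2]),np.sin(q[2]); X=M@np.array([[c,-s,0],[s,c,0],[0,0,1]]).T+[q[0],q[1],q[3] if len(q)>3 else 0]
        return np.concatenate([(proj(D[t,'c'],X)-(np.array(P[t])/3+off[t])).ravel() for t in P])
    for q0 in([.63,.17,-.08],[.63,.17,-.08,0]):
        r=least_squares(f,q0,loss='soft_l1'); print(nm,r.x); print(f(r.x).reshape(-1,2).round(1).tolist())
        if len(q0)==3: np.save(nm+'.npy',r.x); q=r.x
    if nm=='pl':
        c,s=np.cos(q[2]),np.sin(q[2]); g=[q[0]-.055*c,q[1]-.055*s]; print('grip',g); go([g[0],g[1],.25],np.pi/2+q[2])
```

```text
pl [ 0.6263  0.1703 -0.0795]
[[0.6, 3.6], [-2.8, -1.0], [1.5, -0.1], [-0.6, 3.1], [0.5, 3.1], [0.3, -3.9], [-1.6, -2.0], [-0.1, 0.9], [-1.7, -0.0], [-0.3, 0.3], [-1.9, -1.2], [2.0, -0.6], [-1.1, 2.3], [0.5, 2.9], [0.5, -3.5], [-0.1, -1.6], [1.2, 0.0], [0.8, 0.4]]
pl [ 0.6272  0.1707 -0.0784 -0.0063]
[[0.0, 3.3], [-2.9, -1.8], [0.7, -0.9], [-0.5, 2.2], [-0.4, 2.1], [-0.0, -2.6], [-3.0, -0.9], [-0.3, 1.2], [-2.8, 0.1], [0.3, 0.0], [-0.9, -2.0], [2.4, -1.5], [0.0, 1.4], [0.7, 1.9], [1.4, -2.2], [-0.2, -0.4], [2.2, 0.3], [0.9, 0.6]]
grip [np.float64(0.5714830780070046), np.float64(0.17468573649656613)]
t 5.05 at [0.6271 0.1827 0.2508] shift [55.6 -8.2  0.8] turn [-0.0001  0.0001  0.0764]
rest [ 0.6301  0.1705 -0.0347]
[[-0.0, -0.7], [0.7, -0.8], [-1.0, 1.7], [0.2, 0.6], [-0.5, -0.9], [0.1, -0.7], [-0.9, 1.6], [3.2, 1.1]]
rest [ 0.6303  0.1709 -0.0345 -0.0053]
[[-0.1, -0.0], [-0.2, -0.2], [-1.1, 0.7], [-0.3, -0.5], [0.4, -0.3], [0.1, -0.1], [-0.2, 0.5], [3.5, -0.0]]
```

Fits agree with the text heights, with a free height offset of about 6 mm or less. I go over the grip point and descend.

Call:
send_rows(increments=[[[27,-4,0,0,0,0,100],[27.5,-4,0,0,0,0.076,100],[0,0,35,0,0,0,100],[0,0,35,0,0,0,100],[0,0,35,0,0,0,100]]])

```text
time: 5.47
ee_pos: [0.5726, 0.1754, 0.1461]
ee_rot: [0.039, 0.999, 0.001, 0.002]
wrist_force: [1.1, 0.5, -0.6]
grip_width: 1.001
gripper_force: 0.0
```

Call:
send_rows(increments=[[[0,0,35,0,0,0,100],[0,0,30,0,0,0,100],[0,0,0,0,0,0,100]]])

```text
time: 5.72
ee_pos: [0.5683, 0.1731, 0.0744]
ee_rot: [0.04, 0.999, -0.003, -0.006]
wrist_force: [-0.1, -0.2, -1.0]
grip_width: 1.005
gripper_force: 0.0
```

Run:
```python
from h import *
np.set_printoptions(precision=4,suppress=True)
im,c=snap('wrist'); cv2.imwrite('pics/w6.png',im[:,:,::-1])
print(ctrl.read_state()['wrist_force'])
go([0.572,0.1747,0.016],np.pi/2-.0795)
```

```text
[-0.1996 -0.4632  0.5775]
t 5.7667 at [0.5706 0.1741 0.0779] shift [-1.7  0.9 61.9] turn [-0.0043 -0.006   0.0006]
```

View pics/w6.png

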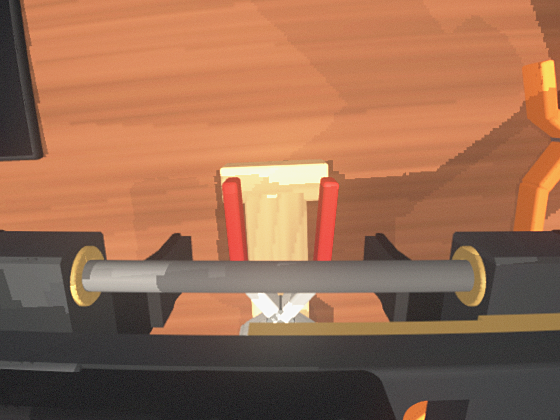

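The red handles sit centred between the fingers (cols 235 and 327, fingers at 180 and 375). Descend and close lightly.

Call:
send_rows(increments=[[[0,0,25,0,0,0,100],[0,0,22,0,0,0,100],[0,0,14,0,0,0,100],[0,0,0,0,0,0,100],[0,0,0,0,0,0,78]]], squeeze=10)

```text
time: 6.18
ee_pos: [0.5739, 0.1765, 0.0215]
ee_rot: [0.039, 0.999, 0.0, 0.001]
wrist_force: [0.6, 0.8, 0.3]
grip_width: 0.979
gripper_force: 0.0
```

Call:
send_rows(increments=[[[0,0,0,0,0,0,70],[0,0,0,0,0,0,66],[0,0,0,0,0,0,65]]])

```text
time: 6.43
ee_pos: [0.5734, 0.1767, 0.0214]
ee_rot: [0.038, 0.999, 0.001, 0.001]
wrist_force: [1.0, -2.3, 1.9]
grip_width: 0.782
gripper_force: 1.0
```

Call:
send_rows(increments=[[[0,0,0,0,0,0,65],[0,0,0,0,0,0,65]]])

```text
time: 6.6
ee_pos: [0.5728, 0.1762, 0.0211]
ee_rot: [0.038, 0.999, -0.0, 0.0]
wrist_force: [-0.1, -1.8, 7.3]
grip_width: 0.68
gripper_force: 9.9
```

Grasp is 5 mm high; I reopen slightly, lower and close again.

Call:
send_rows(increments=[[[0,0,0,0,0,0,80],[0,0,0,0,0,0,80],[-1,-2,5,0,0,0,80],[0,0,0,0,0,0,72],[0,0,0,0,0,0,66]]], squeeze=12)

```text
time: 7.02
ee_pos: [0.5729, 0.1742, 0.0139]
ee_rot: [0.039, 0.999, -0.0, -0.001]
wrist_force: [-0.4, 0.4, -0.3]
grip_width: 0.721
gripper_force: 6.9
```

Call:
send_rows(increments=[[[0,0,0,0,0,0,65],[0,0,0,0,0,0,65],[0,0,0,0,0,0,65],[0,0,0,0,0,0,65]]])

```text
time: 7.35
ee_pos: [0.5728, 0.174, 0.0141]
ee_rot: [0.039, 0.999, -0.0, -0.001]
wrist_force: [0.1, -0.4, -1.0]
grip_width: 0.651
gripper_force: 7.1
```

Call:
send_rows(increments=[[[0,0,0,0,0,0,65]]])

```text
time: 7.43
ee_pos: [0.5729, 0.1741, 0.0142]
ee_rot: [0.039, 0.999, -0.0, -0.0]
wrist_force: [-0.4, 0.5, -2.3]
grip_width: 0.652
gripper_force: 7.2
```

Held at 57 mm with about 7 N. Lift and carry.

Call:
send_rows(increments=[[[0,0,-10,0,0,0,65],[0,0,-25,0,0,0,65],[0,0,-30,0,0,0,65],[0,0,-30,0,0,0,65],[0,0,-20,0,0,0,65]]])

```text
time: 7.85
ee_pos: [0.5744, 0.1746, 0.1335]
ee_rot: [0.038, 0.999, 0.001, 0.002]
wrist_force: [-0.1, 0.3, -1.6]
grip_width: 0.651
gripper_force: 7.2
```

Call:
send_rows(increments=[[[4.5,-14,0,0,0,0,65],[10,-30,0,0,0,0,65],[10,-30,0,0,0,0,65],[10,-30,0,0,0,0,65],[10,-30,0,0,0,0,65]]])

```text
time: 8.27
ee_pos: [0.5167, 0.0424, 0.1292]
ee_rot: [0.039, 0.999, -0.0, -0.001]
wrist_force: [-1.1, -0.4, -2.2]
grip_width: 0.652
gripper_force: 7.2
```

Call:
send_rows(increments=[[[10,-30,0,0,0,0,65],[10,-30,0,0,0,0,65],[10,-30,0,0,0,0,65],[10,-30,0,0,0,0,65],[10,-30,0,0,0,0,65]]])

```text
time: 8.68
ee_pos: [0.4551, -0.1031, 0.1293]
ee_rot: [0.039, 0.999, 0.0, -0.001]
wrist_force: [0.6, -0.5, -1.7]
grip_width: 0.653
gripper_force: 7.2
```

Call:
send_rows(increments=[[[10,-30,0,0,0,0,65],[10,-30,0,0,0,0,65],[0,0,0,0,0,-0.112,65],[0,0,0,0,0,-0.112,65],[0,0,0,0,0,0,65]]])

```text
time: 9.1
ee_pos: [0.4311, -0.1607, 0.1293]
ee_rot: [-0.073, 0.997, 0.0, -0.0]
wrist_force: [-0.1, -0.4, -1.6]
grip_width: 0.652
gripper_force: 7.2
```

```bash
cat > seat.py <<'E'
from h import *
import sys
np.set_printoptions(precision=4,suppress=True)
q=np.load('case.npy'); c,s=np.cos(q[2]),np.sin(q[2])
st=ctrl.read_state(); p=np.array(st['ee_pos']); T=R.from_quat(st['ee_rot'])
d=np.array([[c,s],[-s,c]])@(p[:2]-q[:2])
ty=T.apply([0,1,0]); tz=T.apply([0,0,1]); tx=T.apply([1,0,0])
print('TCP in case frame mm',(d*1000).round(1),'z',p[2].round(4),'yaw',(np.arctan2(ty[1],ty[0])-np.pi/2).round(4),'tilt',tz.round(4),'F',np.round(st['wrist_force'],1),'grip',st['grip_width'],st['gripper_force'],st['time'])
E
python3 seat.py
python3 - <<'E'
from h import *
q=np.load('case.npy')
np.set_printoptions(precision=4,suppress=True)
C={};
ims=[]
for cam in('top','side'):
    im,C[cam]=snap(cam,cam+'1'); ims.append(im)
for n in('bite','stud','case_edge','pliers'):
  rs=[]
  for cam in('top','side'):
    r=nets.tip_of(cam,n)[:4]
    print(cam,n,[(round(k['p'],2),(np.array(k['position'])*[420,560]).round(1).tolist(),onz(C[cam],k['position'],.14)[:2].round(3).tolist()) for k in r])
o=[]
for cam,im,X in(('top',ims[0],[.52,-.15,.1]),('side',ims[1],[.53,-.15,.1])):
    p=proj(C[cam],X)[0].astype(int); x,y=max(p[0]-65,0),max(p[1]-75,0); print(cam,x,y)
    o.append(cv2.resize(im[y:y+150,x:x+130],(390,450),interpolation=cv2.INTER_CUBIC))
cv2.imwrite('pics/pre.png',np.hstack(o)[:,:,::-1])
E
```

```text
TCP in case frame mm [-160.5    1.7] z 0.1293 yaw 0.1467 tilt [-0.001   0.0002 -1.    ] F [-0.1 -0.4 -1.6] grip 0.6518194939806918 7.244114452041686 9.1
top bite [(0.97, [140.8, 227.1], [0.73, 0.199]), (0.85, [233.6, 391.7], [0.531, -0.147]), (0.64, [254.5, 158.1], [0.49, 0.344]), (0.46, [254.1, 394.1], [0.488, -0.151])]
side bite [(0.93, [254.0, 259.2], [0.532, -0.133]), (0.88, [189.6, 333.2], [0.685, 0.005]), (0.66, [174.1, 205.3], [0.475, 0.116])]
top stud [(0.96, [206.4, 379.9], [0.589, -0.123]), (0.31, [255.1, 391.3], [0.486, -0.145])]
side stud [(0.96, [286.6, 303.3], [0.573, -0.207]), (0.25, [269.9, 224.9], [0.483, -0.154])]
top case_edge [(0.7, [210.4, 381.2], [0.58, -0.125])]
side case_edge [(0.78, [291.0, 289.1], [0.554, -0.21])]
top pliers [(0.7, [239.1, 157.0], [0.522, 0.347]), (0.63, [253.5, 392.7], [0.489, -0.148]), (0.58, [142.4, 207.7], [0.726, 0.241]), (0.34, [280.2, 400.4], [0.433, -0.164])]
side pliers [(0.82, [174.1, 224.1], [0.509, 0.107]), (0.76, [184.9, 323.2], [0.674, 0.024]), (0.63, [286.1, 305.3], [0.576, -0.207]), (0.6, [267.7, 225.7], [0.484, -0.15])]
top 323 163
side 196 209
```

View pics/pre.png

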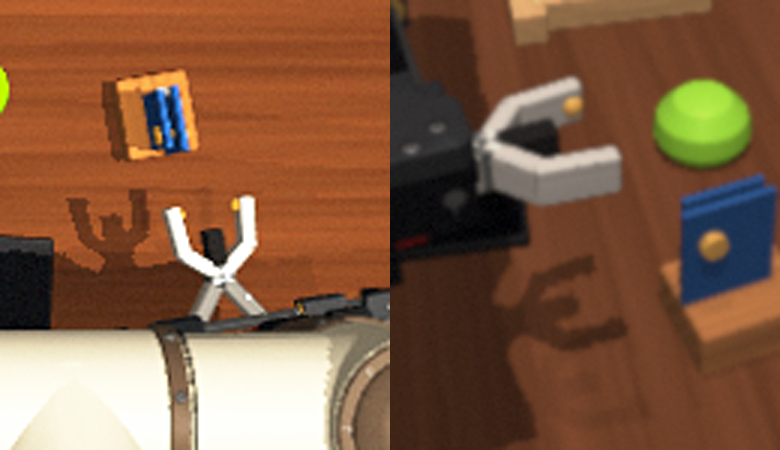

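The pliers hang level in the hand: top-crop balls at (180, 214) and (237, 204), with the case ahead at (165, 115). I compare bite and stud within the same fixed cameras.

Run:
```python
from h import *
np.set_printoptions(precision=4,suppress=True)
ct,cs=optics.calibration('top'),optics.calibration('side')
px={'bite':((233.6,391.7),(254.0,259.2)),'stud':((206.4,379.9),(286.6,303.3)),'bally-':((163+204/3,323+237/3),None),'bally+':((163+214/3,323+180/3),None)}
q=np.load('case.npy'); c,s=np.cos(q[2]),np.sin(q[2])
for n,(a,b) in px.items():
    ra=ray(ct,np.array(a)/[420,560])
    x=tri([ra,ray(cs,np.array(b)/[420,560])]) if b else (onz(ct,np.array(a)/[420,560],.150),0)
    print(n,x[0],x[1],'case frame',np.array([[c,s],[-s,c]])@(x[0][:2]-q[:2])*1000)
```

```text
bite [ 0.5306 -0.1444  0.1494] [np.float64(0.0004944685429176983), np.float64(0.000494468542917246)] case frame [-59.6963   3.3408]
stud [ 0.5931 -0.1386  0.0696] [np.float64(0.00041713170777825614), np.float64(0.0004171317077781679)] case frame [ 2.9439 -0.0238]
bally- [ 0.5364 -0.1661  0.15  ] 0 case frame [-57.1564 -18.9613]
bally+ [ 0.5297 -0.126   0.15  ] 0 case frame [-57.9196  21.6659]
```

Bite and stud are 62.6 mm apart along x, the lateral offset suits the open cap, and the heights match. Descend, then advance.

Call:
send_rows(increments=[[[0,0,27,0,0,0,66],[0,0,27,0,0,0,67],[0,0,25,0,0,0,68],[0,0,0,0,0,0,68],[0,0,0,0,0,0,68]]])

```text
time: 10.02
ee_pos: [0.432, -0.1599, 0.0499]
ee_rot: [-0.074, 0.997, -0.0, -0.002]
wrist_force: [1.0, -0.2, -1.0]
grip_width: 0.68
gripper_force: 6.5
```

Call:
send_rows(increments=[[[-10,0,0,0,0,0,68],[-10,0,0,0,0,0,68],[-8,0,0,0,0,0,68],[0,0,0,0,0,0,68],[0,0,0,0,0,0,68]]])

```text
time: 10.43
ee_pos: [0.4614, -0.1556, 0.0512]
ee_rot: [-0.073, 0.997, -0.0, 0.001]
wrist_force: [0.1, -0.2, -1.3]
grip_width: 0.683
gripper_force: 6.5
```

```bash
python3 seat.py
python3 - <<'E'
from h import *
np.set_printoptions(precision=4,suppress=True)
it,ct=snap('top'); cs=optics.calibration('side'); 
px={}
for n in('bite','stud'): px[n]=[nets.tip_of('top',n)]
isd,_=snap('side')
q=np.load('case.npy'); c,s=np.cos(q[2]),np.sin(q[2])
for n in px:
    px[n].append(nets.tip_of('side',n))
    near=[0.565,-.14,.07] if n=='bite' else [.59,-.139,.07]
    rr=[]
    for cam,l in zip((ct,cs),px[n]):
        k=min(l,key=lambda k:np.linalg.norm(np.array(k['position'])[::-1]*[560,420]-proj(cam,near)[0]))
        print(n,k['p'],np.array(k['position'])*[420,560]); rr.append(ray(cam,k['position']))
    x=tri(rr); print(x, np.array([[c,s],[-s,c]])@(x[0][:2]-q[:2])*1000)
o=[]
for cam,im,X in((ct,it,[.56,-.14,.07]),(cs,isd,[.56,-.14,.07])):
    p=proj(cam,X)[0].astype(int); x,y=max(p[0]-40,0),max(p[1]-45,0)
    o.append(cv2.resize(im[y:y+90,x:x+80],(400,450),interpolation=cv2.INTER_CUBIC))
cv2.imwrite('pics/adv.png',np.hstack(o)[:,:,::-1])
E
```

```text
TCP in case frame mm [-129.8    2.4] z 0.0512 yaw 0.147 tilt [ 0.0016  0.0001 -1.    ] F [ 0.1 -0.2 -1.3] grip 0.6825383502618804 6.467035606037825 10.4333
bite 0.87 [220.92  377.608]
bite 0.79 [306.516 276.304]
(array([ 0.5565, -0.1391,  0.038 ]), [np.float64(0.004312592361828474), np.float64(0.004312592361828615)]) [-33.3498   4.8106]
stud 0.92 [208.614 378.392]
stud 0.81 [287.406 303.128]
(array([ 0.5908, -0.1365,  0.0661]), [np.float64(0.0030090136995588857), np.float64(0.0030090136995586754)]) [1.0223 2.4457]
```

View pics/adv.png

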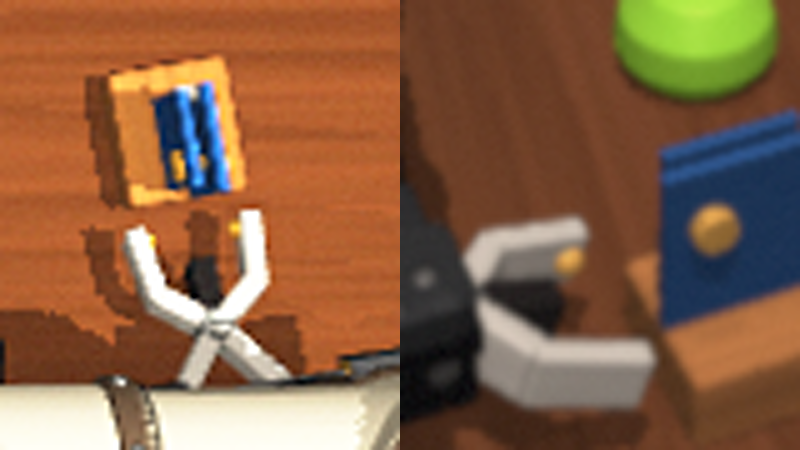

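The jaws stand before the case, centred roughly, with a possible lateral bias. I check the lateral offset numerically within the one top picture: blue leaf silhouette against the brass balls.

```bash
cat > lat.py <<'E'
from h import *
from scipy.optimize import minimize
np.set_printoptions(precision=1,suppress=True)
im,ct=snap('top','lat'); h=cv2.cvtColor(im,cv2.COLOR_RGB2HSV)
q=np.load('case.npy'); 
blue=((h[...,0]>98)&(h[...,0]<130)&(h[...,1]>110)&(h[...,2]>40)).astype(np.uint8); blue[:, :340]=0; blue[:,420:]=0; blue[:170]=0; blue[245:]=0
print('blue px',blue.sum())
K=8
def box(x0,x1,y0,y1,z0,z1): return np.array([(x,y,z) for x in(x0,x1) for y in(y0,y1) for z in(z0,z1)])/1000.
def world(M,q):
    c,s=np.cos(q[2]),np.sin(q[2]); return M@np.array([[c,-s,0],[s,c,0],[0,0,1]]).T+[q[0],q[1],0]
def sil(q):
    m=np.zeros((80*K,90*K),np.uint8)
    for b in(box(-15,35,-5,0,30,92),box(-10,34,6,11,34,90)):
        p=(proj(ct,world(b,q))-[335,165]+.5)*K
        cv2.fillConvexPoly(m,cv2.convexHull(p.astype(np.int32)),1)
    return cv2.resize(m.astype(np.float32),(90,80),interpolation=cv2.INTER_AREA)
B=blue[165:245,335:425].astype(float)
best=min(((np.abs(sil([q[0]+dx,q[1]+dy,q[2]])-B).sum(),dx,dy) for dx in np.arange(-.008,.009,.001) for dy in np.arange(-.008,.009,.001)))
print('silhouette shift from fit (err,dx,dy mm)',best[0],best[1]*1e3,best[2]*1e3)
q2=np.array([q[0]+best[1],q[1]+best[2],q[2]]); np.save('case_top.npy',q2)
br=((h[...,0]>17)&(h[...,0]<32)&(h[...,1]>150)&(h[...,2]>140)).astype(np.uint8); br[:,:340]=0; br[:,420:]=0; br[:170]=0; br[262:]=0
n,l,st,ce=cv2.connectedComponentsWithStats(br)
c,s=np.cos(q2[2]),np.sin(q2[2]); Rm=np.array([[c,s],[-s,c]])
for i in range(1,n):
    X=onz(ct,[(ce[i][1])/420,(ce[i][0])/560],.070); print(st[i][4],ce[i],'case-frame mm',Rm@(X[:2]-q2[:2])*1e3)
E
python3 lat.py
```

```text
blue px 199
silhouette shift from fit (err,dx,dy mm) 76.765625 1.0000000000000009 0.0
109 [378.  193.8] case-frame mm [30.3  0. ]
11 [375.3 207.7] case-frame mm [ 0.2 11.2]
16 [369.  213.5] case-frame mm [-10.6  27.4]
6 [386.7 220.5] case-frame mm [-32.2  -9.7]
1 [370. 223.] case-frame mm [-32.   28.6]
1 [409. 249.] case-frame mm [-103.4  -49.6]
```

```bash
python3 seat.py
python3 - <<'E'
from h import *
np.set_printoptions(precision=4,suppress=True)
ct,cs=optics.calibration('top'),optics.calibration('side')
print(ct['mtx'],ct['dist_coeffs']); V=np.array(ct['view']); print(V)
for X in([.5306,-.1444,.1494],[.4315+.0995*np.cos(.147),-.1603+.0995*np.sin(.147),.1493],[.4614+.0995*np.cos(.147),-.1556+.0995*np.sin(.147),.071]):
    print(X,proj(ct,X),proj(cs,X))
for n in('bite','pliers','keycase'):
    print(n,[(round(k['p'],2),np.array(k['position'])*[420,560]) for k in nets.tip_of('top',n)],[(round(k['p'],2),np.array(k['position'])*[420,560]) for k in nets.tip_of('side',n)])
E
```

```text
TCP in case frame mm [-131.3    2.4] z 0.0506 yaw 0.1466 tilt [-0.0002  0.     -1.    ] F [-0.2 -0.  -2.4] grip 0.6849001741679446 6.464170441031456 10.7833
[[472.1171   0.     276.5275]
 [  0.     472.1171 210.6906]
 [  0.       0.       1.    ]] [-0.0644  0.      0.      0.      0.    ]
[[-0.0054 -1.      0.0046  0.0979]
 [ 0.9987 -0.0052  0.0499 -0.5864]
 [-0.0498  0.0049  0.9987 -1.1028]
 [ 0.      0.      0.      1.    ]]
[0.5306, -0.1444, 0.1494] [[391.6603 233.8356]] [[259.5719 253.9533]]
[np.float64(0.5299268867483505), np.float64(-0.14572612045379238), 0.1493] [[392.2836 234.1541]] [[259.2521 254.7244]]
[np.float64(0.5598268867483506), np.float64(-0.14102612045379237), 0.071] [[381.3583 220.9012]] [[281.3719 290.9991]]
bite [(0.84, array([252.714, 160.608])), (0.73, array([221.004, 377.888])), (0.63, array([138.18 , 225.624]))] [(0.79, array([306.516, 276.304])), (0.7, array([188.79 , 333.984]))]
pliers [(0.92, array([140.406, 206.92 ])), (0.69, array([240.408, 158.424])), (0.67, array([239.904, 380.016]))] [(0.85, array([313.992, 244.72 ])), (0.83, array([185.01 , 322.112])), (0.83, array([175.308, 223.216]))]
keycase [(0.82, array([208.698, 374.304]))] [(0.74, array([321.594, 302.68 ]))]
```

Run:
```python
from h import *
np.set_printoptions(precision=4,suppress=True)
ct,cs=optics.calibration('top'),optics.calibration('side')
def T(a,b): 
    x,e=tri([ray(ct,np.array(a)/[420,560]),ray(cs,np.array(b)/[420,560])]); return x,e[0]
print('bite',T((221,377.9),(306.5,276.3))); print('pivot',T((239.9,380.0),(314,244.7)))
print('stud',T((208.6,378.4),(287.4,303.1)))
im,c=snap('wrist','w7'); h=cv2.cvtColor(im,cv2.COLOR_RGB2HSV)
red=(((h[...,0]<6)|(h[...,0]>174))&(h[...,1]>170)&(h[...,2]>100)).astype(np.uint8)
n,l,st,ce=cv2.connectedComponentsWithStats(red)
for i in range(1,n):
    if st[i][4]>40: print('red blob l,t,w,h,area',st[i],ce[i])
s=ctrl.read_state(); Rt=R.from_quat(s['ee_rot'])
for dz in(-21,-11,-1,9):
    for x in (36,10):
        P=[Rt.apply(np.array([x,y,dz-10 if 0 else dz])/1000)+s['ee_pos'] for y in(-30,30)]
        print(dz,x,proj(c,P).round(1).tolist())
```

```text
bite (array([ 0.5563, -0.1397,  0.0386]), np.float64(0.004265721155297597))
pivot (array([ 0.5102, -0.1439,  0.0394]), np.float64(0.006525950609109723))
stud (array([ 0.5908, -0.1365,  0.0661]), np.float64(0.002971573802380594))
red blob l,t,w,h,area [ 199  196   35   64 1724] [215.7349 228.9321]
red blob l,t,w,h,area [ 323  196   34   64 1619] [339.6411 228.2872]
red blob l,t,w,h,area [212 294  25  28 540] [224.4537 306.6407]
red blob l,t,w,h,area [321 294  23  28 512] [331.8242 306.9062]
-21 36 [[205.3, 194.1], [348.1, 194.1]]
-21 10 [[208.5, 251.8], [345.0, 251.8]]
-11 36 [[209.9, 189.1], [343.7, 189.1]]
-11 10 [[212.6, 243.6], [341.0, 243.6]]
-1 36 [[213.9, 184.8], [339.8, 184.8]]
-1 10 [[216.3, 236.3], [337.4, 236.3]]
9 36 [[217.4, 180.9], [336.4, 180.9]]
9 10 [[219.6, 229.8], [334.2, 229.8]]
```

The bite reads about 20 mm low in both fixed views, so the pliers seem to have pitched jaw-down in the light hold. I fit the pitch.

```bash
cat > pitch.py <<'E'
from h import *
from scipy.optimize import least_squares
import sys
np.set_printoptions(precision=3,suppress=True)
im,cs=snap('side'); bs=nets.tip_of('side','bite'); ps=nets.tip_of('side','pliers')
h=cv2.cvtColor(im,cv2.COLOR_RGB2HSV)
it,ct=snap('top'); bt=nets.tip_of('top','bite'); pt=nets.tip_of('top','pliers')
s=ctrl.read_state(); Rt=R.from_quat(s['ee_rot']); p=np.array(s['ee_pos'])
def pl(M,q): # q: pitch (jaw down +), dz(tool up mm), dx(along)
    a=R.from_euler('y',q[0]).apply(np.array(M,float)/1000*[1,1,1]) # about pliers y through grip
    a=a+[q[2]/1000,0,q[1]/1000]
    return np.array([Rt.apply([-v[0],v[1],-v[2]-.0195]) for v in a])+p
# points relative to grip point (pliers x+54, z about half thickness)
B=[100,0,0]; P=[54,0,-10]
def near(l,cam,X):
    k=min(l,key=lambda k:np.linalg.norm(np.array(k['position'])[::-1]*[560,420]-proj(cam,X)[0])); return np.array(k['position'])[::-1]*[560,420]
g=pl([B,P],[.1,0,0])
ob=[(cs,B,near(bs,cs,g[0])),(ct,B,near(bt,ct,g[0])),(cs,P,near(ps,cs,g[1])),(ct,P,near(pt,ct,g[1]))]
f=lambda q:np.concatenate([proj(c,pl([m],q))[0]-o for c,m,o in ob])
for o in ob: print(o[1],o[2],proj(o[0],pl([o[1]],[0,0,0]))[0])
r=least_squares(f,[.1,0,0],loss='soft_l1'); print('pitch, dz, dx',r.x,'res',f(r.x)); print('bite',pl([B],r.x))
br=((h[...,0]>10)&(h[...,0]<28)&(h[...,1]>120)&(h[...,2]>120)).astype(np.uint8)
e=proj(cs,pl([[99,20,0]],r.x))[0]; x,y=e.astype(int); 
n,l,st,ce=cv2.connectedComponentsWithStats(br[y-30:y+30,x-30:x+30])
print('far ball expect',e,'seen',[(st[i][4],(ce[i]+[x-30,y-30]).round(1).tolist()) for i in range(1,n) if 8<st[i][4]<120])
E
python3 pitch.py
```

```text
[100, 0, 0] [281.4   307.188] [280.945 291.602]
[100, 0, 0] [376.488 220.29 ] [381.308 221.21 ]
[54, 0, -10] [245.784 315.504] [251.106 305.273]
[54, 0, -10] [381.808 242.592] [383.557 241.33 ]
pitch, dz, dx [ 0.255 -7.404  2.157] res [-0.845  0.094  1.731  1.762  4.761 -0.051 -0.163 -0.495]
bite [[ 0.558 -0.141  0.037]]
far ball expect [275.23 298.25] seen [(np.int32(39), [302.1, 290.2]), (np.int32(28), [275.1, 296.9]), (np.int32(50), [289.2, 299.8]), (np.int32(118), [300.3, 315.4])]
```

The pliers are pitched about 0.25 rad jaw-down and have slid about 7 mm down, most likely when I loosened to 68 %. I tighten, back off, and level them by pitching the hand.

Call:
send_rows(increments=[[[6,0,0,0,0,0,66],[9,0,0,0,0,0,65],[0,0,0,0,0,0,64],[0,0,-3,0,-0.06,0,64],[0,0,-3,0,-0.06,0,64]]])

```text
time: 11.85
ee_pos: [0.4455, -0.158, 0.0565]
ee_rot: [-0.073, 0.995, 0.004, 0.061]
wrist_force: [-0.8, 0.0, -1.4]
grip_width: 0.643
gripper_force: 8.0
```

Call:
send_rows(increments=[[[0,0,0,0,-0.06,0,64],[0,0,0,0,-0.06,0,64],[0,0,0,0,0,0,64],[0,0,0,0,0,0,64]]])

```text
time: 12.18
ee_pos: [0.4446, -0.1582, 0.0567]
ee_rot: [-0.073, 0.99, 0.009, 0.119]
wrist_force: [0.8, 0.2, -1.6]
grip_width: 0.639
gripper_force: 8.1
```

```bash
python3 seat.py; sed -i 's/\[.1,0,0\]/[.25,-7,2]/g' pitch.py; python3 pitch.py
```

```text
TCP in case frame mm [-146.8    2.2] z 0.0567 yaw 0.1465 tilt [ 0.2338  0.0344 -0.9717] F [ 0.8  0.2 -1.6] grip 0.6389359290726045 8.118268157704733 12.1833
[100, 0, 0] [270.2   294.294] [265.872 280.963]
[100, 0, 0] [378.224 226.716] [385.901 230.807]
[54, 0, -10] [235.424 308.196] [237.734 299.747]
[54, 0, -10] [383.712 248.682] [386.768 249.614]
pitch, dz, dx [ 0.267 -3.248  1.813] res [-0.113  0.475  4.251  1.84   4.205 -0.184  1.151  0.072]
bite [[ 0.543 -0.144  0.07 ]]
far ball expect [264.795 285.791] seen [(np.int32(32), [266.0, 285.5]), (np.int32(51), [289.2, 299.7])]
```

```bash
python3 lat.py
python3 - <<'E'
from h import *
np.set_printoptions(precision=4,suppress=True)
ct,cs=optics.calibration('top'),optics.calibration('side')
im=cv2.imread('pics/lat.png'); h=cv2.cvtColor(im,cv2.COLOR_BGR2HSV)
for x,y in((370,226),(384,224)):
    w=h[y-6:y+7,x-7:x+8]; m=((w[...,0]>15)&(w[...,0]<35)&(w[...,1]>90)).astype(np.uint8); rr,cc=np.nonzero(m); print('brass near',x,y,m.sum(),sorted(set(zip((cc+x-7).tolist(),(rr+y-6).tolist())))[:14])
bt=[k for k in nets.tip_of('top','bite')]; print([(np.array(k['position'])*[420,560]).round(1).tolist() for k in bt])
a=nets.outline_of('top','pliers')
for k in a:
    m=k['pixels']; rr,cc=np.nonzero(m); print(round(k['p'],2),m.sum(),cc.min(),cc.max(),rr.min(),rr.max())
    if 340<cc.mean()<420:
        for r in range(rr.min(),rr.max()+1,2): print(r,cc[rr==r].min(),cc[rr==r].max(),end='; ')
        print()
print(nets.tip_of('side','bite')[0])
x=0
crop=im[190:265,330:420]; o1=cv2.resize(crop,(480,400),interpolation=cv2.INTER_CUBIC)
si,_=snap('side','side3'); o2=cv2.resize(si[255:345,215:325][:,:,::-1],(320,262*400//400),interpolation=cv2.INTER_CUBIC); o2=cv2.copyMakeBorder(o2,0,400-o2.shape[0],0,0,cv2.BORDER_CONSTANT)
cv2.imwrite('pics/last.png',np.hstack([o1,o2]))
E
```

```text
blue px 200
silhouette shift from fit (err,dx,dy mm) 75.703125 1.0000000000000009 0.0
118 [378.3 194.2] case-frame mm [29.5 -0.4]
11 [375.2 207.9] case-frame mm [-0.2 11.5]
18 [368.8 213.6] case-frame mm [-10.6  27.8]
6 [390.5 226. ] case-frame mm [-45.8 -16.3]
2 [374.5 228.5] case-frame mm [-45.8  20.5]
brass near 370 226 5 [(373, 227), (374, 228), (374, 229), (374, 230), (375, 229)]
brass near 384 224 10 [(389, 225), (389, 226), (389, 227), (390, 225), (390, 226), (390, 227), (391, 225), (391, 226), (391, 227), (391, 228)]
[[226.0, 381.3], [253.9, 159.2], [136.9, 226.6]]
0.92 726 144 171 198 257
0.76 705 170 228 124 155
0.57 586 369 401 225 267
225 392 395; 227 370 396; 229 369 396; 231 369 396; 233 370 396; 235 370 396; 237 371 395; 239 372 395; 241 372 394; 243 374 392; 245 376 391; 247 379 390; 249 381 390; 251 381 392; 253 380 393; 255 379 395; 257 378 397; 259 377 398; 261 377 400; 263 376 401; 265 376 401; 267 377 399; 
0.42 128 371 379 193 211
193 373 376; 195 371 377; 197 371 377; 199 371 378; 201 372 378; 203 372 378; 205 373 379; 207 373 379; 209 374 379; 211 375 378; 
{'position': [0.4526, 0.5936], 'p': 0.94}
```

```bash
cat > z.py <<'E'
from h import *
np.set_printoptions(precision=4,suppress=True)
ct,cs=optics.calibration('top'),optics.calibration('side')
q=np.load('case.npy');c,s=np.cos(q[2]),np.sin(q[2])
for a,b in (((374,228.5),(266.0,285.5)),((373,228.5),(266.0,285.5))):
    x,e=tri([ray(ct,np.array(a)[::-1]/[420,560]),ray(cs,np.array(b)[::-1]/[420,560])]); print('far ball',x,e[0],np.array([[c,s],[-s,c]])@(x[:2]-q[:2])*1000)
# assume lateral known 2.2+-: far ball at case y=2.2+21; solve z,x from side only
for yy in(22,24):
    o,d=ray(cs,np.array([285.5/420,266/560])); n=np.array([-s,c,0]); 
    t=(yy/1000-n@(o-[q[0],q[1],0]))/(n@d); print(yy,'side-only',o+d*t)
o,d=ray(cs,np.array([299.7/420,289.2/560])); print('stud px side',proj(cs,[q[0],q[1],.07]),[ (k['p'],np.array(k['position'])*[420,560]) for k in nets.tip_of('side','stud')])
# anvil centre in side at case y -9
X=[q[0]+.009*s,q[1]-.009*c,.07]; print('anvil proj',proj(cs,X))
E
python3 z.py
```

```text
far ball [ 0.5416 -0.1241  0.0703] 0.0011880530935114923 [-45.8025  21.8672]
far ball [ 0.5418 -0.1222  0.0684] 0.0010543024105891508 [-45.3658  23.6865]
22 side-only [ 0.5404 -0.1241  0.0704]
24 side-only [ 0.5408 -0.122   0.0684]
stud px side [[301.184  286.9878]] [(0.91, array([286.818, 303.576]))]
anvil proj [[303.6807 291.0762]]
```

View pics/last.png

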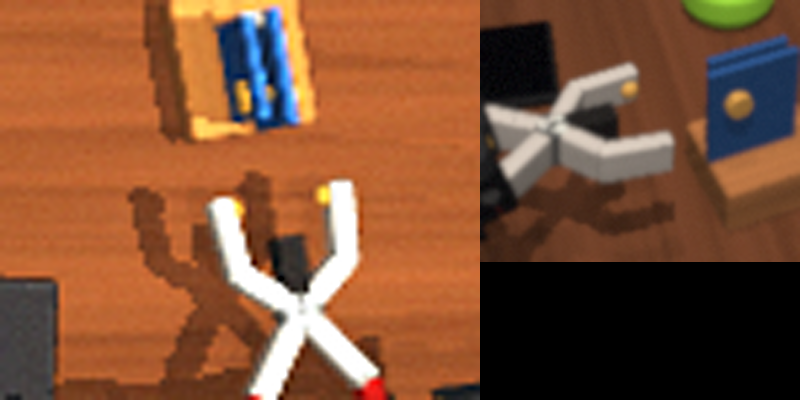

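The jaws are level again: balls at case y about 2 mm mid, z about 70 mm, 46 mm before the stud. I advance horizontally; in tool axes that is -9.7 x, +2.4 z per 10 mm.

Call:
send_rows(increments=[[[-5.8,0,1.4,0,0,0,64],[-7.8,0,1.9,0,0,0,64],[-7.8,0,1.9,0,0,0,64],[-5.8,0,1.4,0,0,0,64],[0,0,0,0,0,0,64]]])

```text
time: 13.2
ee_pos: [0.4751, -0.1537, 0.0568]
ee_rot: [-0.073, 0.99, 0.009, 0.12]
wrist_force: [0.0, 0.6, -1.2]
grip_width: 0.637
gripper_force: 8.1
```

```bash
python3 seat.py; python3 lat.py
python3 - <<'E'
from h import *
cs=optics.calibration('side'); im,_=snap('side'); h=cv2.cvtColor(im,cv2.COLOR_RGB2HSV)
br=((h[...,0]>10)&(h[...,0]<28)&(h[...,1]>120)&(h[...,2]>120)).astype(np.uint8)[265:325,255:325]
n,l,st,ce=cv2.connectedComponentsWithStats(br); print([(int(st[i][4]),(ce[i]+[255,265]).round(1).tolist()) for i in range(1,n) if st[i][4]>5])
q=np.load('case.npy');c,s=np.cos(q[2]),np.sin(q[2])
for z in(.06,.07): print(z,[proj(cs,[q[0]+x*c-y*s,q[1]+x*s+y*c,z])[0].round(1).tolist() for x,y in((-.0185,.0235),(-.0185,-.0195),(0,-.009))])
E
```

```text
TCP in case frame mm [-115.9    2.2] z 0.0568 yaw 0.1477 tilt [ 0.2369  0.0346 -0.9709] F [ 0.   0.6 -1.2] grip 0.6372032021043957 8.125643680687062 13.2
blue px 200
silhouette shift from fit (err,dx,dy mm) 75.703125 1.0000000000000009 0.0
114 [378.4 194.6] case-frame mm [28.5 -0.6]
10 [375.3 208.1] case-frame mm [-0.7 11.3]
6 [367.5 212.5] case-frame mm [-7.8 30.4]
4 [372.  214.5] case-frame mm [-13.8  21.1]
1 [410. 252.] case-frame mm [-110.4  -50.8]
1 [411. 255.] case-frame mm [-117.4  -51.9]
1 [366. 258.] case-frame mm [-108.3   50.1]
1 [367. 261.] case-frame mm [-115.3   48.9]
[(29, [284.5, 280.1]), (60, [303.3, 290.1]), (405, [311.5, 312.4])]
0.06 [[283.6, 284.8], [294.7, 304.5], [303.5, 295.9]]
0.07 [[283.6, 280.0], [294.8, 299.6], [303.7, 291.1]]
```

Balls are at the right height (seen (284.5, 280.1), predicted (283.6, 280.0)). Advance the rest in smaller steps.

Call:
send_rows(increments=[[[-3.9,0,1,0,0,0,64],[-3.9,0,1,0,0,0,64],[-1.9,0,0.5,0,0,0,64],[-1,0,0.2,0,0,0,64]]])

```text
time: 13.63
ee_pos: [0.4843, -0.1522, 0.0566]
ee_rot: [-0.073, 0.99, 0.009, 0.12]
wrist_force: [0.7, -0.5, -1.7]
grip_width: 0.642
gripper_force: 8.1
```

Call:
send_rows(increments=[[[-1,0,0.2,0,0,0,64],[-1,0,0.2,0,0,0,64],[0,0,0,0,0,0,64]]])

```text
time: 13.88
ee_pos: [0.486, -0.1519, 0.0566]
ee_rot: [-0.073, 0.99, 0.009, 0.119]
wrist_force: [-0.3, -1.2, -1.2]
grip_width: 0.641
gripper_force: 8.1
```

```bash
python3 seat.py
```

```text
TCP in case frame mm [-104.9    2.4] z 0.0566 yaw 0.1468 tilt [ 0.2353  0.0348 -0.9713] F [-0.3 -1.2 -1.2] grip 0.6413231745962393 8.126577724178787 13.8833
```

Call:
send_rows(increments=[[[-1,0,0.2,0,0,0,64],[-1,0,0.2,0,0,0,64],[0,0,0,0,0,0,64]]])

```text
time: 14.13
ee_pos: [0.4881, -0.1517, 0.0568]
ee_rot: [-0.073, 0.99, 0.009, 0.12]
wrist_force: [-0.9, -0.8, -1.5]
grip_width: 0.64
gripper_force: 8.1
```

Call:
send_rows(increments=[[[-1,0,0.2,0,0,0,64],[0,0,0,0,0,0,64]]])

```text
time: 14.3
ee_pos: [0.4891, -0.1515, 0.0568]
ee_rot: [-0.073, 0.99, 0.009, 0.119]
wrist_force: [0.8, -1.0, -2.5]
grip_width: 0.637
gripper_force: 8.1
```

Call:
send_rows(increments=[[[-1,0,0.2,0,0,0,64],[0,0,0,0,0,0,64]]])

```text
time: 14.47
ee_pos: [0.4901, -0.1514, 0.0568]
ee_rot: [-0.073, 0.99, 0.009, 0.119]
wrist_force: [-0.2, -0.2, -1.1]
grip_width: 0.645
gripper_force: 8.1
```

Call:
send_rows(increments=[[[-1,0,0.2,0,0,0,64],[0,0,0,0,0,0,64]]])

```text
time: 14.63
ee_pos: [0.4906, -0.1512, 0.0566]
ee_rot: [-0.073, 0.99, 0.009, 0.119]
wrist_force: [-0.1, -0.2, -1.0]
grip_width: 0.643
gripper_force: 8.3
```

Call:
send_rows(increments=[[[-1,0,0.2,0,0,0,64],[0,0,0,0,0,0,64]]])

```text
time: 14.8
ee_pos: [0.4908, -0.1511, 0.0564]
ee_rot: [-0.073, 0.99, 0.009, 0.118]
wrist_force: [-2.3, -0.1, -0.1]
grip_width: 0.641
gripper_force: 8.9
```

```bash
python3 seat.py; python3 lat.py | tail -5
python3 - <<'E'
from h import *
cs=optics.calibration('side'); im,_=snap('side'); h=cv2.cvtColor(im,cv2.COLOR_RGB2HSV)
br=((h[...,0]>10)&(h[...,0]<28)&(h[...,1]>120)&(h[...,2]>120)).astype(np.uint8)[265:325,255:325]
n,l,st,ce=cv2.connectedComponentsWithStats(br); print([(int(st[i][4]),(ce[i]+[255,265]).round(1).tolist()) for i in range(1,n) if st[i][4]>5])
for cam in('side','top'):print([(k['p'],(np.array(k['position'])*[420,560]).round(1)) for k in nets.tip_of(cam,'bite')],[(k['p'],(np.array(k['position'])*[420,560]).round(1)) for k in nets.tip_of(cam,'stud')])
E
```

```text
TCP in case frame mm [-100.1    2.5] z 0.0564 yaw 0.1464 tilt [ 0.2328  0.035  -0.9719] F [-2.3 -0.1 -0.1] grip 0.6411138831150394 8.85191432753345 14.8
1 [408. 243.] case-frame mm [-89.7 -49.5]
1 [409. 245.] case-frame mm [-94.5 -51. ]
1 [409. 249.] case-frame mm [-103.4  -49.6]
2 [365.  250.5] case-frame mm [-91.4  49.6]
3 [366. 255.] case-frame mm [-101.7   49. ]
[(35, [303.1, 288.7]), (356, [312.5, 312.7])]
[(0.88, array([284.9, 295.9])), (0.86, array([171.7, 204.5])), (0.73, array([188. , 330.7]))] [(0.73, array([285.1, 307.1]))]
[(0.97, array([254.2, 157.5])), (0.94, array([206.2, 378. ])), (0.66, array([139. , 227.3]))] [(0.59, array([227.8, 383.4])), (0.56, array([207.9, 377.7])), (0.56, array([230.2, 376. ]))]
```

The stop has met the edge: the TCP no longer advances, F about 2 N. Now close in small steps and watch the side force.

Call:
send_rows(increments=[[[0,0,0,0,0,0,62],[0,0,0,0,0,0,60],[0,0,0,0,0,0,58],[0,0,0,0,0,0,57],[0,0,0,0,0,0,57]]], squeeze=15)

```text
time: 15.52
ee_pos: [0.4895, -0.1511, 0.0558]
ee_rot: [-0.072, 0.99, 0.009, 0.117]
wrist_force: [-6.3, -1.7, -1.1]
grip_width: 0.576
gripper_force: 12.6
```

Call:
send_rows(increments=[[[0,0,0,0,0,0,56],[0,0,0,0,0,0,55],[0,0,0,0,0,0,54],[0,0,0,0,0,0,54]]])

```text
time: 15.85
ee_pos: [0.4891, -0.1514, 0.0556]
ee_rot: [-0.072, 0.991, 0.009, 0.117]
wrist_force: [-6.0, -3.5, -2.1]
grip_width: 0.549
gripper_force: 13.4
```

Call:
send_rows(increments=[[[0.5,-0.6,0,0,0,0,54],[0.5,-0.6,0,0,0,0,54],[0,0,0,0,0,0,54]]])

```text
time: 16.1
ee_pos: [0.489, -0.1525, 0.0556]
ee_rot: [-0.072, 0.99, 0.009, 0.117]
wrist_force: [-5.6, -1.2, -2.3]
grip_width: 0.544
gripper_force: 12.1
```

Call:
send_rows(increments=[[[0,0,0,0,0,0,53],[0,0,0,0,0,0,52],[0,0,0,0,0,0,51],[0,0,0,0,0,0,51]]])

```text
time: 16.43
ee_pos: [0.4887, -0.1525, 0.0555]
ee_rot: [-0.072, 0.99, 0.009, 0.117]
wrist_force: [-5.8, -1.9, -1.5]
grip_width: 0.528
gripper_force: 15.3
```

```bash
python3 seat.py
```

```text
TCP in case frame mm [-102.3    1.4] z 0.0555 yaw 0.1455 tilt [ 0.2303  0.0351 -0.9725] F [-5.8 -1.9 -1.5] grip 0.5284066346045488 15.258408224499362 16.4333
```

Call:
send_rows(increments=[[[0,-0.3,0,0,0,0,51],[0,-0.3,0,0,0,0,50.5],[0,-0.3,0,0,0,0,50],[0,0,0,0,0,0,50]]], squeeze=18)

```text
time: 16.77
ee_pos: [0.4887, -0.1532, 0.0554]
ee_rot: [-0.072, 0.99, 0.009, 0.117]
wrist_force: [-5.3, 0.1, -1.7]
grip_width: 0.518
gripper_force: 18.2
```

Call:
send_rows(increments=[[[0,-0.2,0,0,0,0,49],[0,-0.2,0,0,0,0,48],[0,0,0,0,0,0,48]]], squeeze=20)

```text
time: 17.02
ee_pos: [0.4885, -0.1536, 0.0553]
ee_rot: [-0.072, 0.991, 0.009, 0.116]
wrist_force: [-5.8, -0.6, -1.1]
grip_width: 0.504
gripper_force: 20.2
```

Call:
send_rows(increments=[[[0,-0.2,0,0,0,0,47.5],[0,-0.2,0,0,0,0,47],[0,0,0,0,0,0,47]]], squeeze=22)

```text
time: 17.27
ee_pos: [0.4883, -0.1539, 0.0552]
ee_rot: [-0.073, 0.991, 0.009, 0.116]
wrist_force: [-7.2, -0.2, -1.6]
grip_width: 0.5
gripper_force: 22.3
```

Call:
send_rows(increments=[[[0,-0.2,0,0,0,0,46.5],[0,0,0,0,0,0,46],[0,0,0,0,0,0,46]]], squeeze=23.5)

```text
time: 17.52
ee_pos: [0.4881, -0.1541, 0.0552]
ee_rot: [-0.072, 0.991, 0.009, 0.116]
wrist_force: [-7.0, 0.8, -1.2]
grip_width: 0.488
gripper_force: 23.8
```

Call:
send_rows(increments=[[[0.5,0.2,0,0,0,0,45.5],[0,0,0,0,0,0,45.5],[0,0,0,0,0,0,45.5]]], squeeze=24.5)

```text
time: 17.77
ee_pos: [0.4879, -0.1541, 0.0552]
ee_rot: [-0.072, 0.991, 0.009, 0.116]
wrist_force: [-6.7, -1.9, -1.1]
grip_width: 0.478
gripper_force: 24.8
```

Call:
send_rows(increments=[[[0,0,0,0,0,0,45.5],[0,0,0,0,0,0,45.5],[0,0,0,0,0,0,45.5]]], squeeze=25.5)

```text
time: 18.02
ee_pos: [0.488, -0.1545, 0.0552]
ee_rot: [-0.072, 0.991, 0.009, 0.116]
wrist_force: [-5.7, -4.3, -2.6]
grip_width: 0.463
gripper_force: 14.5
```

Past the peak. Follow through by position with the cover's travel.

Call:
send_rows(increments=[[[0,-0.5,0,0,0,0,45],[0,-0.5,0,0,0,0,44.5],[0,-0.3,0,0,0,0,44],[0,0,0,0,0,0,44]]], squeeze=22)

```text
time: 18.35
ee_pos: [0.4879, -0.1556, 0.055]
ee_rot: [-0.072, 0.991, 0.009, 0.116]
wrist_force: [-6.7, -1.7, -3.5]
grip_width: 0.447
gripper_force: 18.8
```

Call:
send_rows(increments=[[[0,-0.3,0,0,0,0,43.5],[0,-0.2,0,0,0,0,43],[0,0,0,0,0,0,43]]])

```text
time: 18.6
ee_pos: [0.4879, -0.156, 0.0549]
ee_rot: [-0.072, 0.991, 0.009, 0.116]
wrist_force: [-6.9, -0.8, -2.4]
grip_width: 0.436
gripper_force: 22.3
```

```bash
cat > cover.py <<'E'
from h import *
import sys
q=np.load('case_top.npy')
def fit(im,ct):
    h=cv2.cvtColor(im,cv2.COLOR_RGB2HSV)
    B=((h[...,0]>98)&(h[...,0]<130)&(h[...,1]>110)&(h[...,2]>40))[165:245,335:425].astype(float); B[60:]=0
    K=8;c,s=np.cos(q[2]),np.sin(q[2]);Rm=np.array([[c,-s,0],[s,c,0],[0,0,1]]).T;o=[]
    for d in range(-1,8):
        m=np.zeros((80*K,90*K),np.uint8)
        for x0,x1,y0,y1,z0,z1 in((-15,35,-5,0,30,92),(-10,34,d,d+5,34,90)):
            b=np.array([(x,y,z) for x in(x0,x1) for y in(y0,y1) for z in(z0,z1)])/1000.
            cv2.fillConvexPoly(m,cv2.convexHull(((proj(ct,b@Rm+[q[0],q[1],0])-[335,165]+.5)*K).astype(np.int32)),1)
        S=cv2.resize(m.astype(np.float32),(90,80),interpolation=cv2.INTER_AREA); o.append(round(float(np.abs(S-B).sum()),1))
    return B.sum(),o
print('ref top0',fit(cv2.imread('pics/top0.png')[:,:,::-1].copy(),optics.calibration('top')))
im,ct=snap('top',sys.argv[1]); print('now',fit(im,ct))
E
python3 cover.py top5
```

```text
ref top0 (np.float64(183.0), [97.5, 96.2, 94.9, 91.9, 87.8, 83.4, 85.9, 92.6, 102.4])
now (np.float64(154.0), [64.7, 71.9, 81.2, 89.8, 97.9, 107.0, 115.7, 123.5, 133.3])
```

The force dipped at 46 % and the cover silhouette now fits fully shut. Open slowly so the hold on the handles doesn't go loose.

Call:
send_rows(increments=[[[0,0,0,0,0,0,44.5],[0,0,0,0,0,0,45.5],[0.3,0,0,0,0,0,46.5],[0.3,0,0,0,0,0,47.5],[0.3,0,0,0,0,0,48.5]]])

```text
time: 19.07
ee_pos: [0.4883, -0.156, 0.0553]
ee_rot: [-0.073, 0.99, 0.009, 0.117]
wrist_force: [-4.8, -1.4, -1.6]
grip_width: 0.481
gripper_force: 11.4
```

Call:
send_rows(increments=[[[0.3,0,0,0,0,0,49.5],[0.3,0,0,0,0,0,50.5],[0.3,0,0,0,0,0,51.5],[0,0,0,0,0,0,52.5],[0,0,0,0,0,0,53.5]]])

```text
time: 19.48
ee_pos: [0.4892, -0.1561, 0.056]
ee_rot: [-0.073, 0.99, 0.009, 0.119]
wrist_force: [-4.3, 0.4, -2.5]
grip_width: 0.531
gripper_force: 11.0
```

```bash
python3 seat.py; python3 cover.py top6
```

```text
TCP in case frame mm [-102.3   -2.2] z 0.056 yaw 0.1469 tilt [ 0.2347  0.0349 -0.9714] F [-4.3  0.4 -2.5] grip 0.5311941081822504 11.00038065926924 19.4833
ref top0 (np.float64(183.0), [97.5, 96.2, 94.9, 91.9, 87.8, 83.4, 85.9, 92.6, 102.4])
now (np.float64(158.0), [60.3, 67.5, 76.9, 85.5, 93.5, 102.6, 111.3, 119.1, 128.9])
```

The cover stays shut. Open further and withdraw straight back.

Call:
send_rows(increments=[[[0,0,0,0,0,0,55],[0,0,0,0,0,0,56.5],[0,0,0,0,0,0,58],[0,0,0,0,0,0,59.5],[0,0,0,0,0,0,61]]], squeeze=15)

```text
time: 19.95
ee_pos: [0.4906, -0.1562, 0.0566]
ee_rot: [-0.073, 0.99, 0.009, 0.121]
wrist_force: [-2.5, 0.3, -2.8]
grip_width: 0.597
gripper_force: 9.6
```

Call:
send_rows(increments=[[[1.9,0,-0.5,0,0,0,62],[2.9,0,-0.7,0,0,0,62.5],[4.8,0,-1.2,0,0,0,62.5],[4.8,0,-1.2,0,0,0,62.5],[4.8,0,-1.2,0,0,0,62.5]]])

```text
time: 20.37
ee_pos: [0.4698, -0.1592, 0.0565]
ee_rot: [-0.073, 0.99, 0.009, 0.12]
wrist_force: [0.2, -0.1, -2.0]
grip_width: 0.629
gripper_force: 8.8
```

Call:
send_rows(increments=[[[9.7,0,-2.4,0,0,0,62.5],[9.7,0,-2.4,0,0,0,62.5],[9.7,0,-2.4,0,0,0,62.5],[9.7,0,-2.4,0,0,0,62.5],[0,0,0,0,0,0,62.5]]])

```text
time: 20.78
ee_pos: [0.4273, -0.1651, 0.0559]
ee_rot: [-0.072, 0.99, 0.009, 0.118]
wrist_force: [0.5, 0.1, -2.2]
grip_width: 0.632
gripper_force: 8.8
```

```bash
python3 seat.py; python3 cover.py top7; python3 pitch.py
```

```text
TCP in case frame mm [-164.9   -2. ] z 0.0559 yaw 0.1453 tilt [ 0.2329  0.0352 -0.9719] F [ 0.5  0.1 -2.2] grip 0.6317892167258243 8.806941972579807 20.7833
ref top0 (np.float64(183.0), [97.5, 96.2, 94.9, 91.9, 87.8, 83.4, 85.9, 92.6, 102.4])
now (np.float64(154.0), [63.0, 70.0, 79.3, 87.9, 96.0, 105.0, 113.8, 121.6, 131.4])
[100, 0, 0] [259.672 301.182] [256.151 286.305]
[100, 0, 0] [383.992 234.612] [389.172 237.617]
[54, 0, -10] [227.472 315.798] [227.623 305.338]
[54, 0, -10] [386.12  253.218] [389.963 256.296]
pitch, dz, dx [ 0.221 -9.556 -0.891] res [0.422 0.238 1.515 1.04  2.1   0.018 1.481 2.307]
bite [[ 0.527 -0.151  0.068]]
far ball expect [255.001 292.179] seen [(np.int32(30), [256.9, 290.3])]
```

The case is shut and the pliers are clear. Lift and carry back with the same hand pitch.

Call:
send_rows(increments=[[[-2.4,0,-9.7,0,0,0,62.5],[-5,0,-20,0,0,0,62.5],[-5,0,-20,0,0,0,62.5],[-4,0,-15,0.024,0,0.097,62.5],[-1.2,0,-5,0.024,0,0.097,62.5]]])

```text
time: 21.55
ee_pos: [0.4331, -0.1652, 0.131]
ee_rot: [0.029, 0.992, -0.004, 0.123]
wrist_force: [0.6, 0.0, -1.7]
grip_width: 0.627
gripper_force: 8.8
```

```bash
cat > back.py <<'E'
from h import *
import sys
np.set_printoptions(precision=4,suppress=True)
z=float(sys.argv[1]); s=ctrl.read_state(); T=R.from_quat(s['ee_rot']); p=np.array(s['ee_pos'])
ty=T.apply([0,1,0]); tz=T.apply([0,0,1]); yaw=np.arctan2(ty[1],ty[0])-np.pi/2
print('at',p,'yaw',yaw,'pitch',np.arcsin(tz[:2]@[np.cos(yaw),np.sin(yaw)]),'roll-ish',ty[2],'F',np.round(s['wrist_force'],1),s['grip_width'],s['gripper_force'],s['time'])
d=np.array([.5736,.1735,z])-p
print('shift',T.inv().apply(d)*1e3,'turn',T.inv().apply([0,0,-.055-yaw]))
E
python3 back.py .127
```

```text
at [ 0.4331 -0.1652  0.131 ] yaw -0.057996427348761426 pitch 0.24610527562764567 roll-ish -0.0006954120287486747 F [ 0.6  0.  -1.7] 0.6274627017002773 8.804128977935761 21.55
shift [-116.0404  346.2929   33.0553] turn [-0.0007 -0.     -0.0029]
```

Call:
send_rows(increments=[[[-4.8,14.3,1.4,0,0,0,62.5],[-9.7,29,2.8,0,0,0,62.5],[-9.7,29,2.8,0,0,0,62.5],[-9.7,29,2.8,0,0,0,62.5],[-9.7,29,2.8,0,0,0,62.5]]])

```text
time: 21.97
ee_pos: [0.4834, -0.0357, 0.1262]
ee_rot: [0.026, 0.992, -0.003, 0.12]
wrist_force: [0.2, 0.0, -1.8]
grip_width: 0.628
gripper_force: 8.8
```

Call:
send_rows(increments=[[[-9.7,29,2.8,0,0,0,62.5],[-9.7,29,2.8,0,0,0,62.5],[-9.7,29,2.8,0,0,0,62.5],[-9.7,29,2.8,0,0,0,62.5],[-9.7,29,2.8,0,0,0,62.5]]])

```text
time: 22.38
ee_pos: [0.5414, 0.1067, 0.1238]
ee_rot: [0.026, 0.992, -0.003, 0.12]
wrist_force: [1.3, 0.0, -2.0]
grip_width: 0.63
gripper_force: 8.8
```

Call:
send_rows(increments=[[[-9.7,29,2.8,0,0,0,62.5],[-9.7,29,2.8,0,0,0,62.5],[-4.8,13,1.3,0,0,0,62.5],[0,0,0,0,0,0,62.5]]])

```text
time: 22.72
ee_pos: [0.5716, 0.1778, 0.1228]
ee_rot: [0.025, 0.992, -0.003, 0.12]
wrist_force: [-0.1, -0.1, -0.7]
grip_width: 0.626
gripper_force: 8.8
```

```bash
python3 back.py .06; python3 pitch.py | tail -4
python3 - <<'E'
from h import *
# top view: ball/jaw outline of held pliers
np.set_printoptions(precision=4,suppress=True)
im,ct=snap('top','top8')
for n in('bite','rest','rest_top'): print(n,[(round(k['p'],2),(np.array(k['position'])*[420,560]).round(1).tolist(),onz(ct,k['position'],.14)[:2]) for k in nets.tip_of('top',n)])
E
```

```text
at [0.5716 0.1778 0.1228] yaw -0.04970550365362403 pitch 0.24136015514766673 roll-ish 0.00027489583491462424 F [-0.1 -0.1 -0.7] 0.6262648973029848 8.803023782093078 22.7167
shift [12.8505 -4.1997 61.5437] turn [ 0.0013 -0.      0.0051]
[54, 0, -10] [239.008 191.982] [240.531 192.212]
pitch, dz, dx [ 0.285 -0.294  3.009] res [-0.05  -0.043  4.379  1.81   1.703 -0.26   2.077  0.088]
bite [[0.668 0.168 0.138]]
far ball expect [295.809 148.273] seen [(np.int32(12), [297.5, 147.0]), (np.int32(37), [322.3, 162.9])]
bite [(0.94, [252.6, 162.1], array([0.4939, 0.3359])), (0.92, [167.7, 242.9], array([0.6719, 0.1659])), (0.76, [139.2, 225.7], array([0.733 , 0.2024])), (0.26, [209.5, 381.6], array([ 0.582 , -0.1262]))]
rest [(0.77, [192.7, 242.6], array([0.6189, 0.1666]))]
rest_top [(0.63, [190.5, 244.9], array([0.6235, 0.1618])), (0.21, [192.7, 238.7], array([0.619 , 0.1749]))]
```

```bash
cat > hold.py <<'E'
from h import *
np.set_printoptions(precision=1,suppress=True)
im,ct=snap('top'); h=cv2.cvtColor(im,cv2.COLOR_RGB2HSV)
s=ctrl.read_state(); T=R.from_quat(s['ee_rot']); p=np.array(s['ee_pos']); ty=T.apply([0,1,0]); a=np.arctan2(ty[1],ty[0])-np.pi/2
print(p*1e3,a)
x0,y0,x1,y1=222,140,268,200
# pliers silhouette: white/grey/red vs rest: low saturation bright
w=((h[...,1]<45)&(h[...,2]>120)).astype(np.uint8)[y0:y1,x0:x1]
for r in range(0,60,3):
    c=np.nonzero(w[r])[0]; 
    if len(c): print(r+y0,c.min()+x0,c.max()+x0,end='; ')
b=((h[...,0]>15)&(h[...,0]<32)&(h[...,1]>150)&(h[...,2]>140)).astype(np.uint8)[y0:y1,x0:x1]
n,l,st,ce=cv2.connectedComponentsWithStats(b); print('\nbrass',[(int(st[i][4]),(ce[i]+[x0,y0]).round(1).tolist()) for i in range(1,n) if st[i][4]<60])
f=np.array([np.cos(a),np.sin(a),0]); l_=np.array([-np.sin(a),np.cos(a),0]); B=p+.101*f; B[2]=p[2]+.013
print('pred balls/jaw tips px',proj(ct,[B+l_*.021,B-l_*.021,B+l_*.031+f*.006+[0,0,.01],B-l_*.031+f*.006+[0,0,.01],B-.046*f]).tolist())
# same for the pliers as they lay at the start (fit pose)
q=np.load('pl.npy'); im0=cv2.imread('pics/top0.png')[:,:,::-1].copy(); h0=cv2.cvtColor(im0,cv2.COLOR_RGB2HSV)
w=((h0[...,1]<45)&(h0[...,2]>120)).astype(np.uint8)[y0:y1,x0:x1]
for r in range(0,60,3):
    c=np.nonzero(w[r])[0]
    if len(c): print(r+y0,c.min()+x0,c.max()+x0,end='; ')
f=np.array([np.cos(q[2]),np.sin(q[2]),0]); l_=np.array([-np.sin(q[2]),np.cos(q[2]),0]); O=np.array([q[0],q[1],.045])
print('\nstart pred jaw tips',proj(ct,[O+f*.052+l_*.034,O+f*.052-l_*.034,O]).tolist())
E
python3 hold.py
```

```text
[569.9 174.1 123.3] -0.05362421179370025
167 228 254; 170 228 254; 173 228 254; 176 228 253; 179 228 253; 182 228 253; 185 232 251; 188 235 247; 191 237 243; 194 234 244; 197 232 246; 
brass [(28, [224.9, 148.3]), (5, [232.8, 168.0]), (7, [249.6, 168.7]), (1, [239.0, 173.0]), (3, [242.0, 173.0]), (1, [253.0, 187.0])]
pred balls/jaw tips px [[231.81509282733575, 168.004011216066], [251.60637014515183, 168.94873810551863], [226.78751873842725, 164.27528107028738], [256.2851519387122, 165.68135432376374], [240.56584744911873, 190.08237634177038]]
173 232 259; 176 232 258; 179 232 258; 182 232 257; 185 233 256; 188 235 254; 191 239 250; 194 240 251; 197 237 252; 
start pred jaw tips [[230.8578099357116, 169.70794663535344], [260.1675155626126, 171.86910088134283], [243.75218574734942, 193.13688472322374]]
```

Prediction and picture agree, so the pliers are where expected in the hand. Lower onto the rest.

```bash
sed -i 's/.5736,.1735/.5728,.1735/' back.py; python3 back.py .04
```

```text
at [0.5699 0.1741 0.1233] yaw -0.05362421179370025 pitch 0.2402419308162111 roll-ish -0.00031835490707622215 F [ 1.1  0.8 -2.2] 0.6256743025359843 8.803475554450415 23.2667
shift [16.9813 -0.4117 81.6259] turn [0.0003 0.     0.0013]
```

Call:
send_rows(increments=[[[2,0,10,0,0,0,62.5],[4,-0.4,20,0,0,0,62.5],[4,0,20,0,0,0,62.5],[4,0,20,0,0,0,62.5],[3,0,11,0,0,0,62.5]]])

```text
time: 23.68
ee_pos: [0.5718, 0.1732, 0.0383]
ee_rot: [0.026, 0.993, -0.004, 0.118]
wrist_force: [0.3, -0.3, -2.3]
grip_width: 0.63
gripper_force: 8.8
```

Call:
send_rows(increments=[[[1,0,4,0,0,0,62.5],[1,0,4,0,0,0,62.5],[0,0,0,0,0,0,62.5]]])

```text
time: 23.93
ee_pos: [0.5727, 0.1738, 0.032]
ee_rot: [0.026, 0.992, -0.004, 0.12]
wrist_force: [0.9, 1.1, -1.5]
grip_width: 0.626
gripper_force: 8.8
```

```bash
python3 back.py .022
```

```text
at [0.5727 0.1738 0.032 ] yaw -0.05301628446103068 pitch 0.23991195596912782 roll-ish -0.0008561390440888035 F [ 0.9  1.1 -1.5] 0.6259420641880739 8.804339091293514 23.9333
shift [ 2.2504 -0.2723  9.717 ] turn [0.0005 0.     0.0019]
```

Call:
send_rows(increments=[[[0.5,0,2,0,0,0,62.5],[0.5,0,2,0,0,0,62.5],[0.5,0,2,0,0,0,62.5],[0,0,0,0,0,0,62.5]]])

```text
time: 24.27
ee_pos: [0.5726, 0.1739, 0.0261]
ee_rot: [0.026, 0.992, -0.003, 0.12]
wrist_force: [-0.0, -1.1, -1.2]
grip_width: 0.63
gripper_force: 8.8
```

Call:
send_rows(increments=[[[0.5,0,1.5,0,0,0,62.5],[0.2,0,1,0,0,0,62.5],[0,0,0,0,0,0,62.5]]])

```text
time: 24.52
ee_pos: [0.5724, 0.1739, 0.0232]
ee_rot: [0.026, 0.992, -0.004, 0.12]
wrist_force: [-0.3, -0.5, -1.3]
grip_width: 0.634
gripper_force: 8.8
```

Call:
send_rows(increments=[[[0.2,0,1,0,0,0,62.5],[0.2,0,1,0,0,0,62.5],[0,0,0,0,0,0,62.5]]])

```text
time: 24.77
ee_pos: [0.5725, 0.1738, 0.0211]
ee_rot: [0.026, 0.992, -0.004, 0.12]
wrist_force: [0.2, 0.2, -1.3]
grip_width: 0.626
gripper_force: 8.8
```

Still hanging freely (about -1.5 N); continue down in 1 mm steps until contact.

Call:
send_rows(increments=[[[0.2,0,1,0,0,0,62.5],[0.2,0,1,0,0,0,62.5],[0,0,0,0,0,0,62.5]]])

```text
time: 25.02
ee_pos: [0.5727, 0.174, 0.0192]
ee_rot: [0.026, 0.992, -0.003, 0.12]
wrist_force: [0.2, -0.1, -1.1]
grip_width: 0.628
gripper_force: 8.8
```

Call:
send_rows(increments=[[[0.2,0,1,0,0,0,62.5],[0.2,0,1,0,0,0,62.5],[0,0,0,0,0,0,62.5]]])

```text
time: 25.27
ee_pos: [0.5728, 0.174, 0.0171]
ee_rot: [0.026, 0.992, -0.003, 0.12]
wrist_force: [-0.6, 0.4, -1.2]
grip_width: 0.624
gripper_force: 8.8
```

```bash
python3 back.py .017; python3 pitch.py; python3 hold.py | tail -5
```

```text
at [0.5728 0.174  0.0171] yaw -0.05282697017273197 pitch 0.24002729446404 roll-ish -0.0004666662486262959 F [-0.6  0.4 -1.2] 0.6240024320385889 8.83381478546653 25.2667
shift [-0.0248 -0.4507  0.1319] turn [0.0005 0.     0.0021]
[100, 0, 0] [298.2   195.216] [296.659 185.109]
[100, 0, 0] [242.48  171.906] [243.838 175.577]
[54, 0, -10] [278.376 200.718] [277.489 195.239]
[54, 0, -10] [242.816 193.998] [243.475 194.816]
pitch, dz, dx [ 0.264 -0.502  3.453] res [ 1.162 -0.169  2.215  2.358  0.299 -0.099  1.106  0.304]
bite [[0.671 0.169 0.034]]
far ball expect [297.04  190.523] seen [(np.int32(13), [298.3, 189.8])]
173 232 256; 176 232 256; 179 232 255; 182 232 255; 185 233 255; 188 235 253; 191 238 249; 194 240 250; 197 238 252; 
brass [(30, [225.2, 148.5]), (3, [236.7, 172.0]), (6, [251.8, 174.0]), (1, [251.0, 183.0])]
pred balls/jaw tips px [[235.88864004973001, 173.1072236336741], [253.78696038176474, 173.95349995195156], [231.37915641720562, 169.78436110971506], [258.0312198505277, 171.04315219635095], [243.8242078200682, 193.07569402531462]]
173 232 259; 176 232 258; 179 232 258; 182 232 257; 185 233 256; 188 235 254; 191 239 250; 194 240 251; 197 237 252; 
start pred jaw tips [[230.8578099357116, 169.70794663535344], [260.1675155626126, 171.86910088134283], [243.75218574734942, 193.13688472322374]]
```

Within a millimetre or so of the rest by both views; press down slightly further to feel contact.

Call:
send_rows(increments=[[[0.2,0,1,0,0,0,62.5],[0,0,0,0,0,0,62.5]]])

```text
time: 25.78
ee_pos: [0.573, 0.174, 0.0169]
ee_rot: [0.026, 0.992, -0.003, 0.12]
wrist_force: [-1.8, 0.8, 3.7]
grip_width: 0.63
gripper_force: 9.1
```

Call:
send_rows(increments=[[[0.2,0,1,0,0,0,62.5],[0,0,0,0,0,0,62.5]]])

```text
time: 25.95
ee_pos: [0.5732, 0.174, 0.0165]
ee_rot: [0.026, 0.992, -0.003, 0.121]
wrist_force: [-4.2, -0.4, 7.3]
grip_width: 0.629
gripper_force: 9.2
```

Call:
send_rows(increments=[[[0.2,0,1,0,0,0,62.5],[0,0,0,0,0,0,62.5]]])

```text
time: 26.12
ee_pos: [0.5735, 0.1741, 0.0159]
ee_rot: [0.026, 0.992, -0.003, 0.121]
wrist_force: [-3.5, -1.2, 9.1]
grip_width: 0.626
gripper_force: 9.3
```

Contact with the rest. Relieve, let go slowly, and withdraw along the fingers.

Call:
send_rows(increments=[[[-0.4,0,-1.5,0,0,0,64],[0,0,0,0,0,0,67],[0,0,0,0,0,0,70],[0,0,0,0,0,0,75],[0,0,0,0,0,0,85]]])

```text
time: 26.53
ee_pos: [0.5733, 0.1743, 0.0158]
ee_rot: [0.026, 0.992, -0.003, 0.12]
wrist_force: [0.1, -0.5, 0.1]
grip_width: 0.762
gripper_force: 0.0
```

Call:
send_rows(increments=[[[0,0,0,0,0,0,98],[0,0,0,0,0,0,98],[0,0,0,0,0,0,98],[0,0,0,0,0,0,98]]])

```text
time: 26.87
ee_pos: [0.5727, 0.1738, 0.0155]
ee_rot: [0.026, 0.992, -0.004, 0.119]
wrist_force: [-0.5, -0.5, 0.2]
grip_width: 0.963
gripper_force: 0.0
```

```bash
python3 back.py .017;python3 hold.py | tail -5; python3 pitch.py
```

```text
at [0.5727 0.1738 0.0155] yaw -0.05315334221852508 pitch 0.23958834589330627 roll-ish -0.0008679853361829564 F [-0.5 -0.5  0.2] 0.9625269160861253 0.0 26.8667
shift [-0.423  -0.272  -1.4297] turn [0.0004 0.     0.0018]
173 230 256; 176 230 257; 179 231 257; 182 231 256; 185 232 255; 188 233 255; 191 236 251; 194 240 246; 197 238 252; 
brass [(31, [225.2, 148.4]), (4, [235.0, 174.5]), (6, [252.8, 176.0]), (1, [252.0, 182.0]), (1, [240.0, 188.0]), (1, [246.0, 188.0])]
pred balls/jaw tips px [[236.04318074858483, 173.21087615588988], [253.91400130649274, 174.05712660800185], [231.54218562140048, 169.8937585489767], [258.1529511019383, 171.15250678061477], [243.96562141000442, 193.1494096924733]]
173 232 259; 176 232 258; 179 232 258; 182 232 257; 185 233 256; 188 235 254; 191 239 250; 194 240 251; 197 237 252; 
start pred jaw tips [[230.8578099357116, 169.70794663535344], [260.1675155626126, 171.86910088134283], [243.75218574734942, 193.13688472322374]]
[100, 0, 0] [278.376 200.004] [296.725 185.739]
[100, 0, 0] [243.488 171.318] [243.921 175.6  ]
[54, 0, -10] [273.616 201.894] [277.572 195.855]
[54, 0, -10] [240.576 193.494] [243.557 194.812]
pitch, dz, dx [ 0.47  11.057  0.592] res [17.391 -0.176  1.373  6.923  1.105 -0.174  3.236  4.612]
bite [[0.663 0.169 0.023]]
far ball expect [293.537 195.162] seen [(np.int32(11), [296.4, 188.9]), (np.int32(13), [296.3, 194.5])]
```

Call:
send_rows(increments=[[[0,0,-10,0,0,0,98],[0,0,-25,0,0,0,98],[0,0,-35,0,0,0,98],[0,0,-35,0,0.08,0,98],[-15,0,-35,0,0.08,0,98]]])

```text
time: 27.63
ee_pos: [0.5538, 0.1735, 0.1455]
ee_rot: [0.027, 0.998, -0.004, 0.049]
wrist_force: [1.2, 0.4, -0.9]
grip_width: 0.976
gripper_force: 0.0
```

Call:
send_rows(increments=[[[-30,0,-35,0,0.08,0,98],[-30,0,-35,0,0,0,98],[-20,0,-20,0,0,0,98],[0,0,0,0,0,0,98],[0,0,0,0,0,0,98]]])

```text
time: 28.05
ee_pos: [0.6254, 0.1698, 0.2285]
ee_rot: [0.03, 0.999, -0.003, 0.018]
wrist_force: [-0.2, 0.5, -0.3]
grip_width: 0.984
gripper_force: 0.0
```

```bash
python3 back.py .25
python3 - <<'E'
from h import *
np.set_printoptions(precision=4,suppress=True)
im,c=snap('wrist','w9'); it,ct=snap('top','top9'); isd,cs=snap('side','side9')
for n in('rest_top','pliers','bite','grip','rest'):
    for cam,cc in(('wrist',c),('top',ct),('side',cs)):
        print(n,cam,[(round(k['p'],2),(np.array(k['position'])*[420,560]).round(1).tolist(),onz(cc,k['position'],.035 if n in('bite','grip') else .025)[:2]) for k in nets.tip_of(cam,n)[:3]])
h=cv2.cvtColor(im,cv2.COLOR_RGB2HSV)
red=(((h[...,0]<6)|(h[...,0]>174))&(h[...,1]>150)&(h[...,2]>100)).astype(np.uint8)
n,l,st,ce=cv2.connectedComponentsWithStats(red)
for i in range(1,n):
    if st[i][4]>60: print('red',st[i],onz(c,ce[i][::-1]/[420,560],.045))
br=((h[...,0]>17)&(h[...,0]<32)&(h[...,1]>150)&(h[...,2]>120)).astype(np.uint8)
n,l,st,ce=cv2.connectedComponentsWithStats(br)
for i in range(1,n):
    if 20<st[i][4]<200: print('brass',st[i],onz(c,ce[i][::-1]/[420,560],.035))
for y,x in((25,0),): pass
E
python3 cover.py top10
```

```text
at [0.6254 0.1698 0.2285] yaw -0.05983073389004345 pitch 0.03668823513487299 roll-ish -0.005400666667572353 F [-0.2  0.5 -0.3] 0.9840543813252342 0.0 28.05
shift [ 51.8814   0.3946 -23.3714] turn [-0.0002 -0.     -0.0048]
rest_top wrist [(0.88, [178.7, 277.9], array([0.631 , 0.1688]))]
rest_top top [(0.63, [192.7, 241.5], array([0.6291, 0.1768]))]
rest_top side [(0.95, [201.4, 278.6], array([0.6245, 0.1685]))]
pliers wrist [(0.8, [271.7, 359.7], array([0.7476, 0.258 ])), (0.67, [68.3, 464.2], array([0.5282, 0.3624])), (0.56, [170.4, 276.1], array([0.6219, 0.1674]))]
pliers top [(0.73, [194.2, 239.1], array([0.6256, 0.1825])), (0.57, [141.9, 207.7], array([0.7501, 0.2568])), (0.44, [237.3, 160.4], array([0.5253, 0.3675]))]
pliers side [(0.96, [175.7, 224.7], array([0.5221, 0.3159])), (0.9, [200.2, 275.0], array([0.6179, 0.1752])), (0.89, [185.7, 320.7], array([0.7348, 0.2117]))]
bite wrist [(0.78, [214.6, 279.8], array([0.6685, 0.1687]))]
bite top [(0.58, [138.5, 228.1], array([0.7559, 0.2076])), (0.54, [256.8, 158.7], array([0.4803, 0.3688]))]
bite side [(0.77, [172.6, 204.1], array(
[... 551 characters left out ...]
.6281, 0.1741])), (0.18, [192.2, 243.3], array([0.6303, 0.1726]))]
rest side [(0.96, [211.8, 277.2], array([0.6127, 0.1293]))]
red [302  82  14  63 214] [0.5645 0.2026 0.045 ]
red [252  84   7  58 104] [0.559  0.1516 0.045 ]
brass [480  54   9  12  57] [0.5211 0.3769 0.035 ]
brass [476  71  17  18  96] [0.5414 0.3789 0.035 ]
brass [445  72  28  43 122] [0.5489 0.3521 0.035 ]
brass [397 249  32   6  39] [0.7206 0.3143 0.035 ]
brass [317 257  30   4  47] [0.7243 0.2223 0.035 ]
brass [321 298  16   7  29] [0.7788 0.2176 0.035 ]
ref top0 (np.float64(183.0), [97.5, 96.2, 94.9, 91.9, 87.8, 83.4, 85.9, 92.6, 102.4])
now (np.float64(156.0), [61.1, 68.2, 77.5, 86.1, 94.2, 103.2, 111.9, 119.8, 129.5])
```

Run:
```python
from h import *
def m(f):
    h=cv2.cvtColor(cv2.imread(f),cv2.COLOR_BGR2HSV)[155:245,215:275]
    w=((h[...,1]<45)&(h[...,2]>120))|(((h[...,0]<5)|(h[...,0]>175))&(h[...,1]>190)&(h[...,2]>110))
    return w.astype(np.float32)
a,b=m('pics/top0.png'),m('pics/top9.png'); print(a.sum(),b.sum())
for r,x in(('jaws',slice(0,42)),('handles',slice(45,90))):
    W=np.eye(2,3,dtype=np.float32); 
    g=lambda z:cv2.GaussianBlur(z[x],(0,0),1.2)
    cc,W=cv2.findTransformECC(g(a),g(b),W,cv2.MOTION_TRANSLATION,(3,200,1e-6),None,5); print(r,round(cc,3),'px shift col,row',W[:,2])
W=np.eye(2,3,dtype=np.float32); cc,W=cv2.findTransformECC(cv2.GaussianBlur(a,(0,0),1.2),cv2.GaussianBlur(b,(0,0),1.2),W,cv2.MOTION_EUCLIDEAN,(3,300,1e-6),None,5); print(cc,W)
def ms(f):
    h=cv2.cvtColor(cv2.imread(f),cv2.COLOR_BGR2HSV)[180:222,230:312]
    return (((h[...,1]<70)&(h[...,2]>110))|(((h[...,0]<5)|(h[...,0]>172))&(h[...,1]>190)&(h[...,2]>90))).astype(np.float32)
a,b=ms('pics/side0.png'),ms('pics/side9.png'); print('side',a.sum(),b.sum())
for r,x in(('handles',slice(0,38)),('jaws',slice(38,82))):
    W=np.eye(2,3,dtype=np.float32); g=lambda z:cv2.GaussianBlur(z[:,x],(0,0),1.2)
    cc,W=cv2.findTransformECC(g(a),g(b),W,cv2.MOTION_TRANSLATION,(3,200,1e-6),None,5); print(r,round(cc,3),W[:,2])
```

```text
764.0 248.0
jaws 0.395 px shift col,row [ 3.169868  -1.0682423]
handles 0.608 px shift col,row [0.17119065 1.8568177 ]
0.4401366052936633 [[ 0.99983907 -0.01793948  1.2547603 ]
 [ 0.01793948  0.99983907  1.5182948 ]]
side 972.0 828.0
handles 0.982 [-1.7379167   0.06834706]
jaws 0.928 [-1.7041323  -0.53380907]
```

The pliers lie flat, about 4 mm behind where they started (side view: both ends shifted by -1.7 px, no vertical change). The cover stays shut and the hand is clear. Hand in.

```bash
python3 -c "
from rig import ticket; print(ticket.hand_in())"
```

```text
the job is handed in; nothing more can be done
None
```

The job is handed in: the stud clicked shut with the grip never above 26 N, and the red pliers lie flat on their rest, about 4 mm behind where they started; they slipped and pitched in the hand on the way to the case, so I levelled them by tilting the hand, and I did not re-check the bystanders at the end.

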